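Clamp a thin-walled housing in the bench screw press

ROBOT

A 6-joint arm with a two-finger parallel gripper is mounted at the origin on the work surface. World frame = base frame: x ahead of the robot, y to its left, z up, the work surface at z = 0. Lengths are in m, angles in degrees, forces in N, time in s.
With the tool pointing down it reaches from about 0.25 to 0.725 m from the base axis. Payload 9.7 kg.
Tool frame: the origin (TCP) lies on the centre line of the jaws, within the pads' length; the fingertips stand 19 mm ahead of it and the grasp point (between the pads) is the TCP; z points along the fingers, y is the direction in which the jaws open and shut (so a half turn about z gives the same grasp; the last joint's range is limited). The gripper opens to 85 mm and grips with 20 to 120 N. Pads are 22 mm wide; open, the fingers measure 114 mm over their backs; the gripper's body (76 mm by 85 mm) begins 54 mm behind the grasp point. The pads swing forward as they close: fully open they stand 13 mm farther back than shut.
Start: joints at [-70.703, 4.979, 10.078, 95.1, 0, 90], TCP at [0.182, -0.519, 0.25] pointing down, gripper open.
Joint ranges: [-179.16, 179.16], [-48.56, 103.87], [-65.8, 70.77], [-126.05, 130.52], [-82.76, 87.17], [-180, 180]. Speed limits (degrees/s): [127.2, 127.2, 147.25, 180, 180, 180].

INTERFACE

Orientations are given as [roll, pitch, yaw] about the fixed x, y, z axes, in that order (R = Rz(yaw) Ry(pitch) Rx(roll)).
In Python, from workcell import bot gives the robot as it stands.
- The arm moves only by the tool servo_tool, never from a script. Its argument "motion" is a list that holds one entry, the list of rows, each a list of 6 numbers: the shift along the tool's x, y, z in mm, then the turn, a rotation vector about the tool's x, y, z in rad. A call has 1 to 5 rows; each row shifts and turns the commanded pose from where the row before left it, along the tool's axes as they then stand; what a row does not reach is not made up. A row lasts 1/10 s, in which the tool goes at most 50 mm and 8.59 degrees, less where a joint would pass 70% of its speed; a pose out of reach is approached as far as the arm can. A call is refused whole if a number of a shift passes 50 or a number of a turn 0.15, either way. A call with a gripper value outside its range is refused whole. "gripper" is the finger opening in mm, from 0 to 85.4, set as the call begins (left out, the last holds). The fingers move at their own pace and stop on an object; "newtons" is the grip in N (left out, the last holds). Time passes only in rows, so rows that do not move let the fingers close. It gives the time, the measured TCP pose, the force and the opening at its end, in the units of the state.
- bot.get_obs(): the state, without advancing time (a new reading comes with each control period).
- bot.camera(name): name is "scene" or "top" or "wrist"; returns a dict with "color" (480x640x3 uint8, red, green, blue), "fx", "fy", "cx", "cy" (pixels), "k1" (the pictures are not rectified: a ray, as slopes to the right and down, at radius r is drawn at 1 + k1 r^2 times it, then the intrinsics apply), "R" (3x3) and "t" (3): a world point X has camera coordinates R X + t. Camera axes: x right, y down, z forward; pixel columns grow to the right and rows downward; lengths in m; the calibration is good to about 2 mm. A picture is of the moment at which its call begins. There is no depth.
- bot.job_done(): hands the job in, once; it reports no verdict.
Trained networks look in a picture, given as the dict that the camera call returned (one of the last four; its "shot" number tells which), for a name from the list of things; names that differ only in an ending like _2 or _b are one class to them, and where a whole thing is asked for, a point or a joint stands for the part that bears it (a point fixed in the world has none). Each returns a list of dicts, best first, with "confidence" (0 to 1); they miss things now and then, are a little off and sometimes report something else, mostly with a low value. They report only what shows in the picture. A call takes as long as a camera call. They do not tell look-alikes from the thing itself.
- bot.look_for(picture, label): "rect" ([left, top, width, height] in pixels, round what is visible of it).
The state is a dict: "time": time; "q": joint angles; "qd": joint speeds; "joint_efforts": joint torques, N m; "ee_pos": TCP position; "tcp_rot": TCP orientation; "wrist_force": force on the tool from outside, world axes, zero at the start; "torque": the same for the moment, N m; "opening": finger opening in m.
Only numpy, scipy, OpenCV 4.12 (cv2) and the standard library are available. Lean on these libraries where they do the work, as an engineer would, in place of code of your own. Each camera call takes 0.05 s, during which the arm holds its last target.

TASK

The flanged aluminium housing standing on the anvil of the blue bench press has to be clamped for the next job. Swing the hand wheel's folding crank handle fully up, crank the wheel clockwise with it until the ram bears firmly on the housing (feel it come up tight, but do not strain it: the housing is thin-walled and crushes easily), then fold the handle fully back down across the wheel, leaving the housing clamped. Leave the other things on the bench where they are.

Things in the scene. Friction and masses are not known exactly. Their poses are not given: they have to be found in the camera images.
- press_top (a point): the press: a blue two-column frame, base 190 x 240 mm, top beam (60 x 220 mm) at height 143 to 175 mm, and the hand wheel above it. This point lies on the wheel's vertical axis at height 187 mm, at the underside of the wheel's hub; its axes are those of the frame (x across the beam, y along the beam, z up). The wheel's rim (ring radius 62 mm, bar 16 mm thick) and hub (radius 20 mm) reach up to height 208 mm. The wheel does not rise or sink as it turns
- handwheel (a joint): turn of the hand wheel, rad, growing clockwise seen from above; clockwise lowers the ram, 5.1 mm per rad. Turning it freely takes about 4 N sideways at the handle while it moves (plus 2 N per rad/s), some 3 N when then held still. Let go, the screw holds by its own friction, but turning it back by only 2 degrees slackens the clamp: do not drag the wheel back when folding the handle
- pin (a point): the handle's hinge pin in a forked lug on the wheel's rim, 62 mm from the wheel's axis, height 225 mm, 17 mm above the rim's top; it turns with the wheel. Its x axis points radially outward from the wheel's axis, its y axis (tangential, horizontal) is the hinge axis, z up
- handle (a joint): fold angle of the crank handle about its pin, rad: 0 = folded, lying level across the wheel, pointing from the pin to the wheel's axis and 22 mm past it; 1.571 = standing straight up on the pin, against its stop. The pin is stiff: the handle stays where it is left (friction 0.045 N m, about 1 N at the free end)
- grip_end (a point): point on the crank handle's centre line, 66 mm from the pin and 18 mm from the free end. The handle is a round black grip of 18 mm diameter, from 22 to 84 mm from the pin, that spins freely about its own length. Folded, its centre line is at height 225 mm, 17 mm above hub and rim. This frame's -x axis points from the pin to the free end
- ram: round steel ram pad, 52 mm diameter, 12 mm thick, under the top beam on the wheel's axis; origin at the centre of its underside. Once it bears on the housing the push at the handle rises by 1.4 N per mm of handle travel: go on in slow steps of 2 to 3 mm and stop when the handle, held still, pushes back with 5 to 9 N in all; below 4 N may be slack, beyond 11 N may crush the housing
- housing: the housing to be clamped: aluminium, flange 68 mm diameter and 10 mm thick below, body 48 mm diameter above, 50 mm high in all; origin at the centre of its underside. It stands on the dark steel anvil (85 mm square), under the ram. The anvil's height differs from time to time
- spare: a second housing of the same shape standing on the bench beside the press, to be left alone; origin at the centre of its underside
- wrench: open-ended steel wrench, 170 mm long, lying on the bench on the other side of the press, to be left alone; origin under its middle
- hammer: hammer lying on the bench, to be left alone; origin under its middle
- screwdriver: screwdriver lying on the bench, to be left alone; origin under its middle
- spray: orange spray can 64 mm diameter, 190 mm high, to be left alone; origin at its underside
- jar: clear jar with a white lid, 72 mm diameter, 90 mm high, to be left alone; origin at its underside
- bearing: steel bearing ring 68 mm diameter, 18 mm high, lying on the bench, to be left alone; origin at its underside
There are look-alikes about, which are no part of the job. Leave any yellow look-alike of the housing alone.

How it is judged:
By the outcome, as a careful person would: the job done as asked, in the order asked, and still so for the second after the job is handed in, with the robot touching nothing.
It also fails if it takes over 72 s, if anything falls off the work surface, if the arm or the gripper's body presses on something with over 40 N, if the wrist force passes 120 N, or if a joint passes its speed limit or range.

## Working session

There is one attempt and no reset: what is moved stays moved. The work goes in short steps, Python scripts to look and compute and a tool call to move; the robot and the scene stay as the last step left them, time stands still between calls to the robot, and variables do not carry over. Pictures are saved under pics/ and viewed, and the job is handed in when it is done.

Besides the shell and the picture viewer there is one more tool, called after "Call:" by a JSON object that holds its "method" and its "body", one argument or row to a line. servo_tool: Moves the arm, as the interface text tells. Its arguments: {"type":"object","properties":{"motion":{"type":"array","items":{"type":"array","items":{"type":"array","items":{"type":"number"}}}},"gripper":{"type":"number"},"newtons":{"type":"number"}},"required":["motion"]}

```bash
ls; mkdir -p pics; python3 - <<'E'
from workcell import bot
import cv2
o=bot.get_obs(); print(o)
for n in ("scene","top","wrist"):
    p=bot.camera(n); cv2.imwrite(f"pics/{n}0.png",p["color"][:,:,::-1])
    print(n,p["fx"],p["fy"],p["cx"],p["cy"],p["k1"],p["R"],p["t"])
    for l in ("press_top","handwheel","pin","grip_end","handle","ram","housing"):
        try: print(l,[(r["rect"],round(r["confidence"],2)) for r in bot.look_for(p,l)[:3]])
        except Exception as e: print(l,e)
E
```

```text
pics
{'time': 0.0, 'q': array([-7.07005156e+01,  5.01397001e+00,  1.00330696e+01,  9.50982639e+01,
       -1.67147008e-04,  9.00004165e+01]), 'qd': array([ 0.00419256, -0.03331857, -0.02367291,  0.05781904,  0.0245571 ,
       -0.03247327]), 'joint_efforts': array([-5.46685405e-04, -5.20392215e+01,  4.64798534e+01,  1.62740011e-02,
       -1.29719269e-04,  1.06596767e-05]), 'ee_pos': array([ 0.18171196, -0.51890522,  0.2495431 ]), 'tcp_rot': array([-1.79920836e+02,  1.67722315e-04,  1.92990682e+01]), 'wrist_force': array([-0.46576227, -0.56303838,  0.47209352]), 'torque': array([-0.04201466,  0.00889654, -0.0285453 ]), 'opening': 0.08537052509357951}
scene 535.3144020365639 535.3144020365639 328.6620367976453 239.23951950745578 -0.054188925987653486 [[-0.35166603  0.93611623  0.00417105]
 [ 0.66217903  0.25190199 -0.70573672]
 [-0.6617023  -0.24542165 -0.70846192]] [ 0.21398537 -0.24000048  1.76100812]
press_top [([238.4, 202.5, 99.4, 108.9], 0.55)]
handwheel [([258.3, 198.7, 57.0, 38.6], 0.65)]
pin [([257.0, 197.3, 58.3, 43.9], 0.91)]
grip_end [([260.5, 208.3, 35.3, 8.6], 0.69), ([1
[... 466 characters left out ...]
56590928  1.48202576]
press_top [([319.1, 200.0, 91.3, 76.1], 0.93)]
handwheel [([343.6, 200.4, 54.7, 51.1], 0.75)]
pin [([343.5, 201.9, 53.8, 51.3], 0.82)]
grip_end [([361.1, 211.0, 28.6, 20.8], 0.74)]
handle [([363.1, 215.0, 29.3, 16.6], 0.77)]
ram []
housing [([347.3, 291.9, 24.1, 22.1], 0.75), ([381.4, 164.3, 19.1, 22.6], 0.6), ([360.4, 245.4, 16.0, 2.7], 0.44)]
wrist 355.01134734506934 355.01134734506934 320.64453038770125 239.9532449124958 0.0010522926873633176 [[ 0.33040582 -0.94383813  0.00125343]
 [-0.90761747 -0.31736126  0.27479513]
 [-0.25896434 -0.09193154 -0.96150198]] [-0.55069936 -0.0351233   0.37792601]
press_top []
handwheel []
pin []
grip_end []
handle []
ram []
housing []
```

```bash
python3 - <<'E'
import cv2
a=cv2.imread("pics/top0.png")[160:340,270:450]; cv2.imwrite("pics/topc.png",cv2.resize(a,(720,720),interpolation=cv2.INTER_CUBIC))
a=cv2.imread("pics/scene0.png")[180:340,190:350]; cv2.imwrite("pics/scenec.png",cv2.resize(a,(600,600),interpolation=cv2.INTER_CUBIC))
E
```

```text
(no output)
```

View pics/scene0.png

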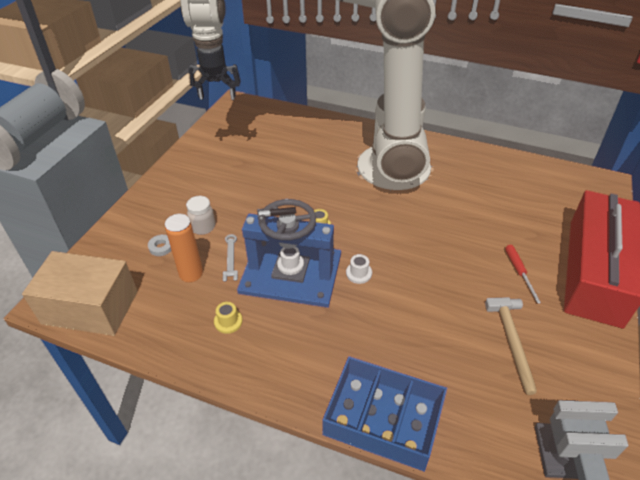

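View pics/top0.png

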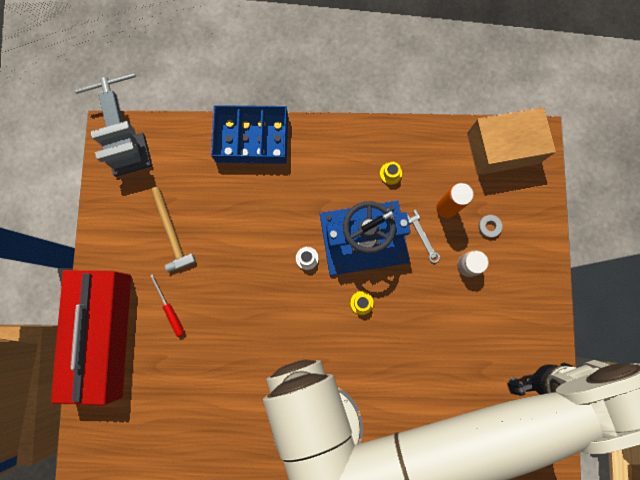

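```bash
python3 - <<'E'
import cv2
a=cv2.imread("pics/top0.png")[160:310,290:440]; cv2.imwrite("pics/topc.png",cv2.resize(a,(600,600),interpolation=cv2.INTER_CUBIC))
E
```

```text
(no output)
```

View pics/topc.png

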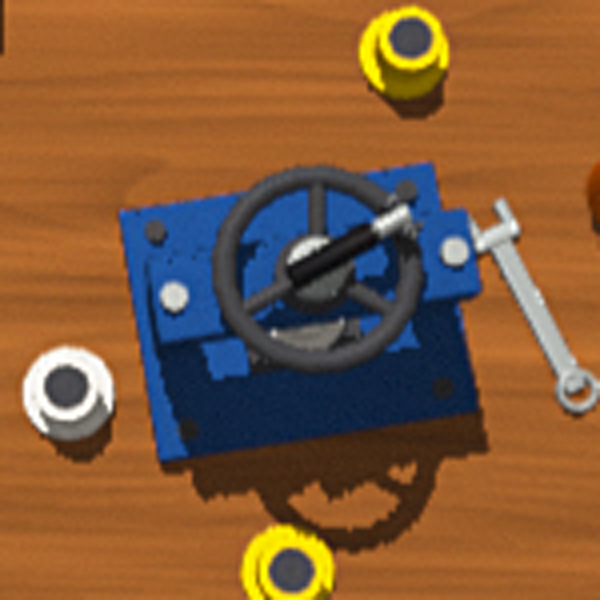

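View pics/scenec.png

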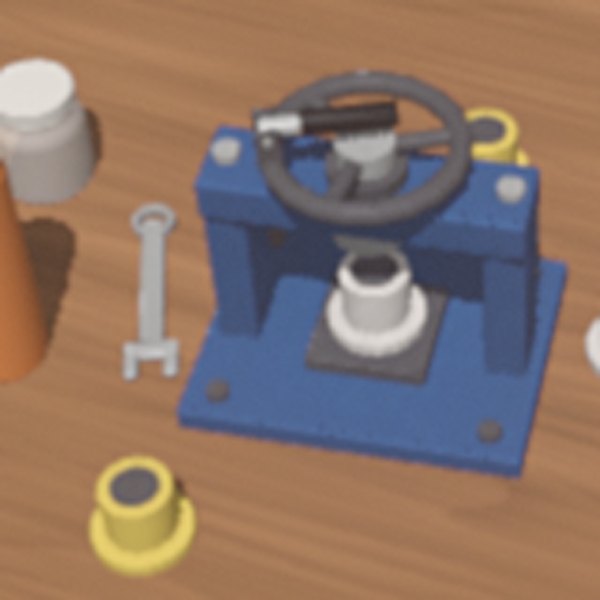

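```bash
cat > h.py <<'E'
import numpy as np, cv2
def ray(p,u,v):
    x=(u-p["cx"])/p["fx"]; y=(v-p["cy"])/p["fy"]; xd=np.array([x,y]); s=xd.copy()
    for _ in range(20): s=xd/(1+p["k1"]*(s@s))
    d=p["R"].T@np.array([s[0],s[1],1]); c=-p["R"].T@p["t"]; return c,d
def atz(p,u,v,z):
    c,d=ray(p,u,v); return c+d*(z-c[2])/d[2]
def proj(p,X):
    c=p["R"]@np.asarray(X,float)+p["t"]; s=c[:2]/c[2]; s=s*(1+p["k1"]*(s@s)); return np.array([p["cx"]+p["fx"]*s[0],p["cy"]+p["fy"]*s[1]])
def tri(obs):
    A=np.zeros((3,3));b=np.zeros(3)
    for p,u,v in obs:
        c,d=ray(p,u,v); d/=np.linalg.norm(d); M=np.eye(3)-np.outer(d,d); A+=M;b+=M@c
    return np.linalg.solve(A,b)
E
python3 - <<'E'
from h import *
from workcell import bot
t=bot.camera("top"); s=bot.camera("scene")
f=lambda x,y:(290+x/4,160+y/4); g=lambda x,y:(190+x/3.75,180+y/3.75)
print("wheel",tri([(t,*f(318.5,267.5)),(s,*g(363.5,150))]),atz(t,*f(318.5,267.5),.2),atz(s,*g(363.5,150),.2))
print("end",atz(t,*f(293,272),.225),atz(s,*g(396,116),.225))
print("pin",atz(t,*f(400,220),.225),atz(s,*g(262,125),.225))
b=[atz(t,*f(*q),.175+.004)for q in((174,297),(455,250))]; print("bolts",b,np.degrees(np.arctan2(*(b[0]-b[1])[1::-1])))
E
```

```text
wheel [ 0.54975643 -0.13133011  0.19479769] [ 0.54914033 -0.1316294   0.2       ] [ 0.55461213 -0.12807458  0.2       ]
end [ 0.54168149 -0.113169    0.225     ] [ 0.54251293 -0.1095764   0.225     ]
pin [ 0.57693736 -0.18225346  0.225     ] [ 0.58028046 -0.18517836  0.225     ]
bolts [array([ 0.53121606, -0.03721151,  0.179     ]), array([ 0.56605348, -0.224492  ,  0.179     ])] 100.53757021902523
```

```bash
cat >> h.py <<'E'
from scipy.spatial.transform import Rotation as Ro
def rot(e): return Ro.from_euler('xyz',e,degrees=True)
def plan(p0,e0,p1,e1,n):
    "rows from pose 0 to pose 1"
    P=np.array(p0,float);R=rot(e0);R1=rot(e1);p1=np.array(p1,float);out=[]
    P0=P.copy();R0=R;w=(R0.inv()*R1).as_rotvec()
    for k in range(1,n+1):
        Pn=P0+(p1-P0)*k/n; Rn=R0*Ro.from_rotvec(w*k/n)
        d=R.inv().apply(Pn-P)*1e3; t=(R.inv()*Rn).as_rotvec()
        row=[round(x,1) for x in d]+[round(x,4) for x in t]; out.append(row)
        P=P+R.apply(np.array(row[:3]))/1e3; R=R*Ro.from_rotvec(row[3:])
    return out
E
python3 - <<'E'
from h import *
from workcell import bot
o=bot.get_obs(); p=bot.camera("wrist"); c=-p["R"].T@p["t"]
T=rot(o["tcp_rot"]); print("cam in tool",T.inv().apply(c-o["ee_pos"]), "fwd",T.inv().apply(p["R"][2]))
P1=[.182,-.519,.39]; print(plan(o["ee_pos"],[180,0,19.3],P1,[180,0,19.3],3))
r=plan(P1,[180,0,19.3],[.54,-.125,.40],[180,0,118],13)
for x in r: print(x)
E
```

```text
cam in tool [ 0.07003102  0.00024075 -0.12341758] fwd [-0.27479106  0.00118712  0.96150323]
[[np.float64(0.1), np.float64(-0.0), np.float64(-46.6), np.float64(0.0), np.float64(0.0), np.float64(0.0)], [np.float64(0.1), np.float64(-0.0), np.float64(-46.5), np.float64(0.0), np.float64(0.0), np.float64(0.0)], [np.float64(0.0), np.float64(-0.0), np.float64(-46.6), np.float64(0.0), np.float64(0.0), np.float64(0.0)]]
[np.float64(36.0), np.float64(-19.5), np.float64(-0.8), np.float64(0.0), np.float64(0.0), np.float64(-0.1325)]
[np.float64(38.3), np.float64(-14.6), np.float64(-0.7), np.float64(-0.0), np.float64(0.0), np.float64(-0.1325)]
[np.float64(39.8), np.float64(-9.4), np.float64(-0.8), np.float64(-0.0), np.float64(0.0), np.float64(-0.1325)]
[np.float64(40.8), np.float64(-4.0), np.float64(-0.8), np.float64(-0.0), np.float64(0.0), np.float64(-0.1325)]
[np.float64(40.9), np.float64(1.4), np.float64(-0.7), np.float64(-0.0), np.float64(0.0), np.float64(-0.1326)]
[np.float64(40.4), np.float64(6.7), np.float64(-0.8), np.float64(-0.0), np.float64(0.0), np.float64(-0.1325)]
[np.float64(39.1), np.float64(12.1), np.float64(-0.8), np.float64(-0.0), np.float64(0.0), np.float64(-0.1325)]
[np.float64(37.2), np.float64(17.1), np.float64(-0.8), np.float64(-0.0), np.float64(0.0), np.float64(-0.1325)]
[np.float64(34.6), np.float64(21.9), np.float64(-0.7), np.float64(-0.0), np.float64(0.0), np.float64(-0.1325)]
[np.float64(31.5), np.float64(26.3), np.float64(-0.8), np.float64(-0.0), np.float64(0.0), np.float64(-0.1325)]
[np.float64(27.6), np.float64(30.1), np.float64(-0.8), np.float64(-0.0), np.float64(0.0), np.float64(-0.1325)]
[np.float64(23.5), np.float64(33.6), np.float64(-0.7), np.float64(-0.0), np.float64(0.0), np.float64(-0.1325)]
[np.float64(18.8), np.float64(36.4), np.float64(-0.8), np.float64(-0.0), np.float64(0.0), np.float64(-0.1325)]
```

Call:
{"method": "servo_tool", "body": {
  "motion": [
    [[0,0,-46.6,0,0,0],[0,0,-46.6,0,0,0],[0,0,-46.6,0,0,0],[36,-19.5,-0.8,0,0,-0.1325],[38.3,-14.6,-0.8,0,0,-0.1325]]
  ],
  "gripper": 60,
  "newtons": 30
}}

```text
time: 1.85
ee_pos: [0.2374, -0.4591, 0.3932]
tcp_rot: [179.8, 0.0, 34.6]
wrist_force: [1.1, -0.5, -0.5]
opening: 0.0601
```

Call:
{"method": "servo_tool", "body": {
  "motion": [
    [[39.8,-9.4,-0.8,0,0,-0.1325],[40.8,-4,-0.8,0,0,-0.1325],[40.9,1.4,-0.8,0,0,-0.1325],[40.4,6.7,-0.8,0,0,-0.1325],[39.1,12.1,-0.8,0,0,-0.1325]]
  ]
}}

```text
time: 2.35
ee_pos: [0.3754, -0.3056, 0.3959]
tcp_rot: [180.0, 0.0, 72.7]
wrist_force: [0.2, -0.6, 0.0]
opening: 0.0603
```

Call:
{"method": "servo_tool", "body": {
  "motion": [
    [[37.2,17.1,-0.8,0,0,-0.1325],[34.6,21.9,-0.8,0,0,-0.1325],[31.5,26.3,-0.8,0,0,-0.1325],[27.6,30.1,-0.8,0,0,-0.1325],[23.5,33.6,-0.8,0,0,-0.1325]]
  ]
}}

```text
time: 2.85
ee_pos: [0.5131, -0.1539, 0.3999]
tcp_rot: [180.0, 0.0, 110.7]
wrist_force: [-0.4, -0.8, 0.3]
opening: 0.0602
```

Call:
{"method": "servo_tool", "body": {
  "motion": [
    [[18.8,36.4,-0.8,0,0,-0.1325],[0,0,0,0,0,0]]
  ]
}}

```text
time: 3.05
ee_pos: [0.5424, -0.1219, 0.399]
tcp_rot: [-180.0, -0.1, 118.5]
wrist_force: [-0.3, -1.3, -0.3]
opening: 0.0601
```

```bash
python3 - <<'E'
from h import *
from workcell import bot
o=bot.get_obs(); p=bot.camera("wrist"); print(o["time"],o["ee_pos"],o["tcp_rot"],o["opening"],o["wrist_force"],o["q"])
cv2.imwrite("pics/w1.png",p["color"][:,:,::-1]); import pickle; pickle.dump(p,open("w1.pkl","wb"))
for l in("handle","pin"): print(l,bot.look_for(p,l)[:2])
for n,X in dict(c=[.55,-.131,.208],pin=[.579,-.186,.225],end=[.542,-.111,.225]).items(): print(n,proj(p,X))
E
```

```text
3.05 [ 0.54236786 -0.12194043  0.3989796 ] [-1.79961148e+02 -9.87638782e-02  1.18467291e+02] 0.060079804335493266 [-0.25636546 -1.31661259 -0.25067234] [-1.26944405e+01  1.31095117e+01  3.66282120e+01  1.13612956e+02
  4.87826050e-02  4.88381951e+01]
handle [{'rect': [311.9, 206.9, 23.0, 101.7], 'confidence': 0.77}]
pin [{'rect': [251.0, 152.0, 148.5, 159.5], 'confidence': 0.56}]
c [323.14528325 230.58572517]
pin [322.33893067 300.9337864 ]
end [326.24835861 211.22300729]
```

View pics/w1.png

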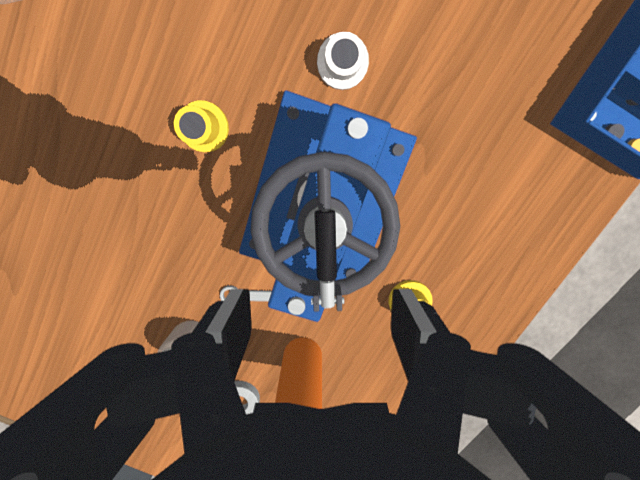

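```bash
python3 - <<'E'
from h import *
import pickle; p=pickle.load(open("w1.pkl","rb"))
im=p["color"]; a=im[130:330,225:425,::-1]; cv2.imwrite("pics/w1c.png",cv2.resize(a,(600,600),interpolation=cv2.INTER_CUBIC))
a=atz(p,325,210,.225);b=atz(p,329,300,.225);print("end",a,"pin",b,np.degrees(np.arctan2((a-b)[1],(a-b)[0])),np.linalg.norm(a-b))
print("ring c",atz(p,325.5,226,.2))
for th in range(0,360,45):
    print(th,[np.round(proj(p,[.55+r*np.cos(np.radians(th)),-.131+r*np.sin(np.radians(th)),.2])).astype(int).tolist() for r in(.054,.070)])
E
```

```text
end [ 0.54055785 -0.11057867  0.225     ] pin [ 0.5839143  -0.18226938  0.225     ] 121.16432645954416 0.08378150007486078
ring c [ 0.55084447 -0.12785068  0.2       ]
0 [[373, 255], [387, 262]]
45 [[379, 212], [396, 207]]
90 [[352, 177], [361, 161]]
135 [[306, 172], [301, 155]]
180 [[271, 201], [256, 193]]
225 [[268, 244], [253, 249]]
270 [[297, 276], [289, 289]]
315 [[339, 280], [343, 294]]
```

View pics/w1c.png

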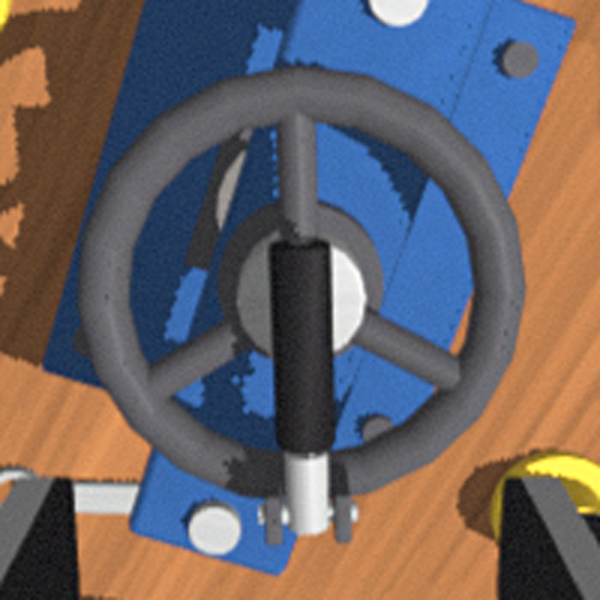

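```bash
python3 - <<'E'
from h import *
from scipy.optimize import least_squares
import pickle; p=pickle.load(open("w1.pkl","rb"))
A=np.radians(np.arange(0,360,3))
def f(v):
    x,y,th=v
    ph=np.linspace(0,2*np.pi,12,endpoint=False); 
    q=np.array([proj(p,[x+(.062+.008*np.cos(b))*np.cos(a),y+(.062+.008*np.cos(b))*np.sin(a),.200+.008*np.sin(b)]) for a in A for b in ph])
    u=np.array([np.cos(th),np.sin(th)])
    pin=proj(p,[x+.062*u[0],y+.062*u[1],.225]); end=proj(p,[x-.022*u[0],y-.022*u[1],.225])
    return np.r_[q[:,0].min()-251.7,q[:,0].max()-400,q[:,1].min()-153.3,q[:,1].max()-295.7,pin-[327.7,301.7],end-[325,211]]
s=least_squares(f,[.55,-.131,-1.08]);print(s.x[:2],np.degrees(s.x[2]),s.fun.round(1))
E
```

```text
[ 0.55225982 -0.1302184 ] -59.76056741846824 [-0.9  0.5 -1.4  2.5  0.1 -0.6  0.3 -0. ]
```

Call:
{"method": "servo_tool", "body": {
  "motion": [
    [[-6,2.5,40,0,0,-0.026],[-4,1.2,40,0,0,0],[-3.7,0.9,36,0,0,0],[0,0,30,0,0,0],[0,0,0,0,0,0]]
  ],
  "gripper": 45
}}

```text
time: 3.7
ee_pos: [0.5482, -0.1358, 0.2507]
tcp_rot: [-179.7, -0.2, 119.3]
wrist_force: [0.2, -0.4, -0.1]
opening: 0.045
```

```bash
python3 - <<'E'
from h import *
from workcell import bot
o=bot.get_obs(); p=bot.camera("wrist"); print(o["time"],o["ee_pos"],o["tcp_rot"],o["opening"],o["wrist_force"])
cv2.imwrite("pics/w2.png",p["color"][:,:,::-1])
E
```

```text
3.7 [ 0.54820816 -0.1357706   0.25071273] [-179.73706517   -0.23290164  119.32290124] 0.0449556286455428 [ 0.21930775 -0.38051056 -0.07304086]
```

View pics/w2.png

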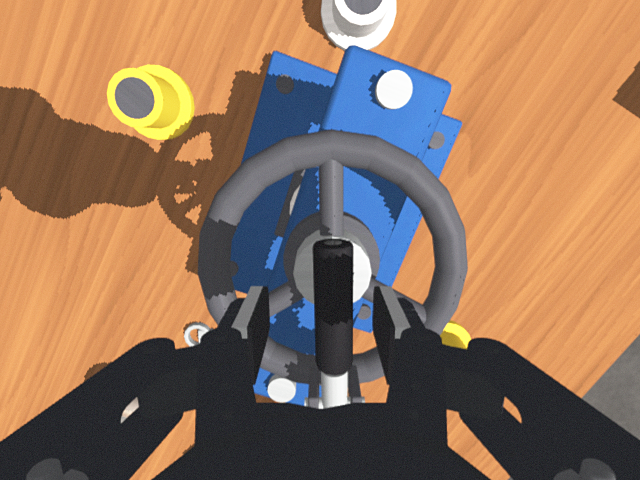

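Call:
{"method": "servo_tool", "body": {
  "motion": [
    [[1,5.5,0,0,0,-0.012],[0,0,9,0,0,0],[0,0,8,0,0,0],[0,0,0,0,0,0]]
  ]
}}

```text
time: 4.15
ee_pos: [0.5546, -0.1313, 0.2365]
tcp_rot: [-180.0, -0.0, 120.2]
wrist_force: [-1.0, -0.2, -0.9]
opening: 0.0449
```

Call:
{"method": "servo_tool", "body": {
  "motion": [
    [[0,0,0,0,0,0],[0,0,0,0,0,0],[0,0,0,0,0,0],[0,0,0,0,0,0]]
  ],
  "gripper": 10,
  "newtons": 20
}}

```text
time: 4.55
ee_pos: [0.5535, -0.1319, 0.2377]
tcp_rot: [-179.8, -0.0, 120.1]
wrist_force: [-6.8, -3.5, 1.5]
opening: 0.0173
```

```bash
python3 - <<'E'
from h import *
from workcell import bot
o=bot.get_obs(); p=bot.camera("wrist"); print(o["time"],o["ee_pos"],o["tcp_rot"],o["opening"],o["wrist_force"])
cv2.imwrite("pics/w3.png",p["color"][:,:,::-1])
E
```

```text
4.55 [ 0.55350314 -0.1318814   0.23770158] [-1.79844506e+02 -1.20171416e-02  1.20131739e+02] 0.017268848977560997 [-6.76277319 -3.51000445  1.5187029 ]
```

View pics/w3.png

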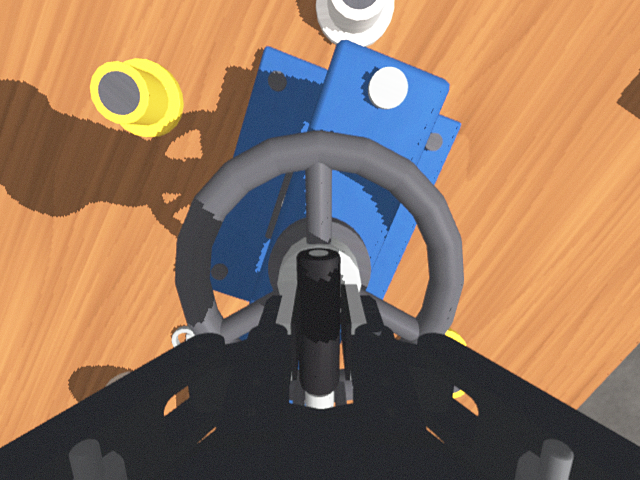

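Call:
{"method": "servo_tool", "body": {
  "motion": [
    [[0,0,0,0,0,0],[0,-1,4,0,0,0],[0,0,0,0,0,0]]
  ],
  "gripper": 30
}}

```text
time: 4.9
ee_pos: [0.5538, -0.1318, 0.233]
tcp_rot: [-180.0, -0.0, 120.2]
wrist_force: [0.4, 0.6, 0.4]
opening: 0.0298
```

Call:
{"method": "servo_tool", "body": {
  "motion": [
    [[0,0,0,0,0,0],[0,0,0,0,0,0],[0,0,0,0,0,0],[0,0,0,0,0,0]]
  ],
  "gripper": 10,
  "newtons": 25
}}

```text
time: 5.3
ee_pos: [0.5532, -0.1321, 0.2334]
tcp_rot: [-179.9, -0.0, 120.2]
wrist_force: [-4.6, -1.1, 0.6]
opening: 0.0171
```

Call:
{"method": "servo_tool", "body": {
  "motion": [
    [[-0.3,0,-6.3,0,0,0],[-1,0,-6.2,0,0,0],[-1.6,0,-6.1,0,0,0],[-2.3,0,-5.9,0,0,0],[-2.8,0,-5.6,0,0,0]]
  ]
}}

```text
time: 5.8
ee_pos: [0.5574, -0.1393, 0.2634]
tcp_rot: [-179.9, -0.0, 120.1]
wrist_force: [-4.1, -4.5, -6.6]
opening: 0.0168
```

```bash
python3 - <<'E'
from h import *
from workcell import bot
o=bot.get_obs(); p=bot.camera("scene"); print(o["time"],o["ee_pos"],o["tcp_rot"],o["opening"],o["wrist_force"])
a=p["color"][160:320,170:380,::-1];cv2.imwrite("pics/s4.png",cv2.resize(a,(788,600),interpolation=cv2.INTER_CUBIC))
E
```

```text
5.8 [ 0.55741639 -0.13929529  0.26338461] [-1.79881949e+02 -2.95881321e-02  1.20137323e+02] 0.016844209425553078 [-4.06230002 -4.53032591 -6.60529874]
```

View pics/s4.png

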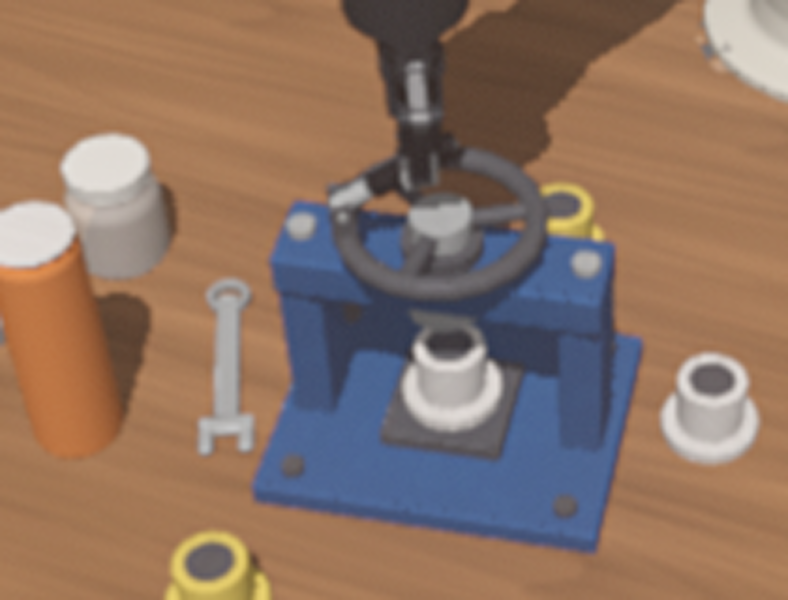

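Call:
{"method": "servo_tool", "body": {
  "motion": [
    [[-3.4,0,-5.3,0,0,0],[-4,0,-4.9,0,0,0],[-4.4,0,-4.4,0,0,0],[-4.9,0,-4,0,0,0],[-5.3,0,-3.4,0,0,0]]
  ]
}}

```text
time: 6.35
ee_pos: [0.5684, -0.158, 0.2855]
tcp_rot: [-179.9, -0.1, 120.2]
wrist_force: [-5.4, -1.4, -4.7]
opening: 0.0166
```

Call:
{"method": "servo_tool", "body": {
  "motion": [
    [[-5.6,0,-2.8,0,0,0],[-5.9,0,-2.3,0,0,0],[-6,0,-1.6,0,0,0],[-6.2,0,-1,0,0,0]]
  ]
}}

```text
time: 6.75
ee_pos: [0.5803, -0.1782, 0.2936]
tcp_rot: [-179.9, -0.1, 120.2]
wrist_force: [-6.9, 0.8, -2.1]
opening: 0.016
```

```bash
python3 - <<'E'
from h import *
from workcell import bot
o=bot.get_obs(); p=bot.camera("scene"); print(o["time"],o["ee_pos"],o["tcp_rot"],o["opening"],o["wrist_force"])
a=p["color"][160:320,170:380,::-1];cv2.imwrite("pics/s5.png",cv2.resize(a,(788,600),interpolation=cv2.INTER_CUBIC))
p=bot.camera("wrist");cv2.imwrite("pics/w5.png",p["color"][:,:,::-1])
E
```

```text
6.75 [ 0.58025282 -0.17821362  0.29359573] [-1.79937107e+02 -8.08530643e-02  1.20172933e+02] 0.015963833279840172 [-6.85248797  0.81837152 -2.09814014]
```

View pics/s5.png

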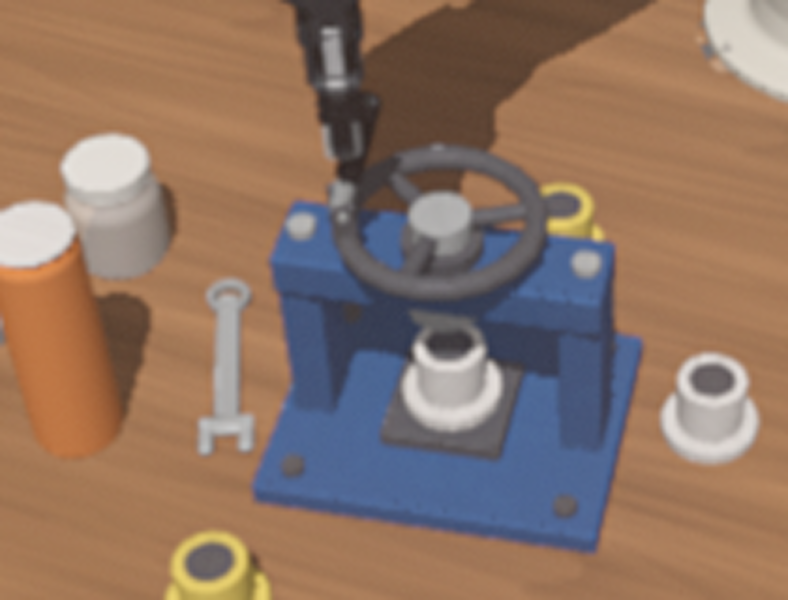

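View pics/w5.png

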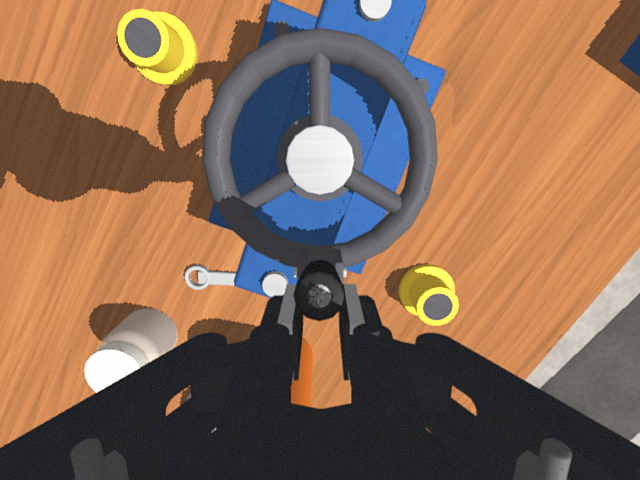

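Call:
{"method": "servo_tool", "body": {
  "motion": [
    [[-6.2,0,-0.3,0,0,0],[0,0,0,0,0,0]]
  ]
}}

```text
time: 7.05
ee_pos: [0.5837, -0.1839, 0.2938]
tcp_rot: [-180.0, -0.0, 120.2]
wrist_force: [-4.4, -2.4, -1.9]
opening: 0.0141
```

Call:
{"method": "servo_tool", "body": {
  "motion": [
    [[-2,0,0,0,0,0],[0,0,0,0,0,0]]
  ]
}}

```text
time: 7.25
ee_pos: [0.5845, -0.1854, 0.294]
tcp_rot: [-180.0, -0.0, 120.2]
wrist_force: [-5.8, -1.0, -1.3]
opening: 0.0141
```

Call:
{"method": "servo_tool", "body": {
  "motion": [
    [[-2,0,0,0,0,0],[0,0,0,0,0,0]]
  ]
}}

```text
time: 7.45
ee_pos: [0.5855, -0.187, 0.2942]
tcp_rot: [-180.0, -0.0, 120.2]
wrist_force: [-5.1, -0.6, 0.0]
opening: 0.0138
```

```bash
python3 - <<'E'
from h import *
from workcell import bot
o=bot.get_obs(); p=bot.camera("wrist"); print(o["time"],o["ee_pos"],o["tcp_rot"],o["opening"],o["wrist_force"],o["torque"])
cv2.imwrite("pics/w6.png",p["color"][:,:,::-1])
for z in(.225,.309):print(proj(p,[.583,-.1837,z]))
p=bot.camera("scene");a=p["color"][140:260,200:340,::-1];cv2.imwrite("pics/s6.png",cv2.resize(a,(700,600),interpolation=cv2.INTER_CUBIC))
E
```

```text
7.45 [ 0.5854838  -0.18701284  0.29419415] [-1.79971484e+02 -3.45590928e-02  1.20165051e+02] 0.013796042277000447 [-5.11328771 -0.55086175  0.04381024] [0.0805749  1.2319937  0.04938664]
[319.46690508 256.82101101]
[318.5368824  335.06097897]
```

View pics/w6.png

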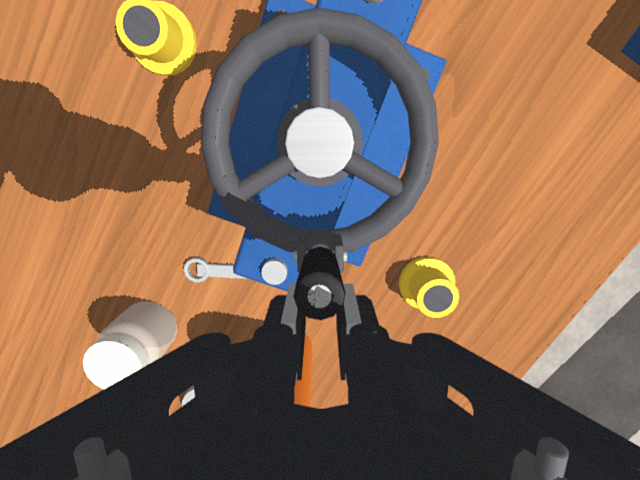

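View pics/s6.png

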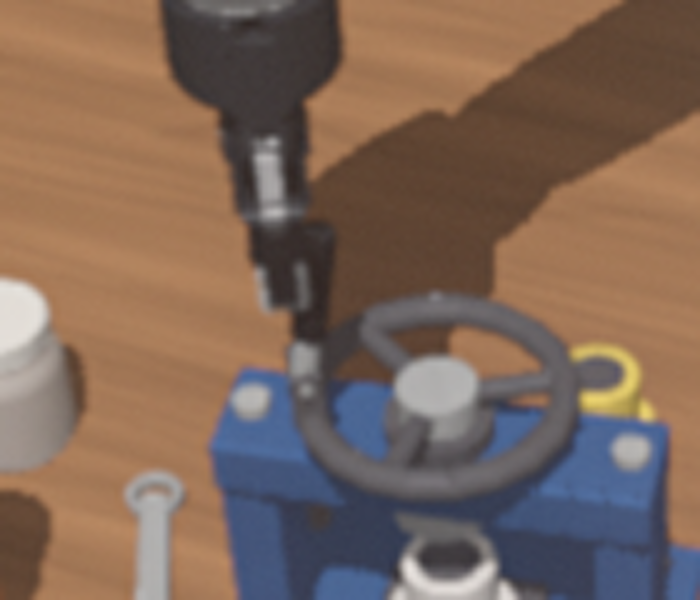

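```bash
python3 - <<'E'
from h import *
from workcell import bot
p=bot.camera("wrist"); t=bot.camera("top"); 
d=np.array([-.5,.866,0]);c=np.array([.552,-.130,.225]);pin=c-.062*d
for a in range(50,95,5):
    A=np.radians(a);u=np.cos(A)*d+np.array([0,0,np.sin(A)]); e=pin+.084*u
    print(a,proj(p,e).round(1),proj(t,e).round(1),e)
print("hub",proj(p,[.552,-.130,.208]),"tcp",proj(p,bot.get_obs()["ee_pos"]))
a=t["color"][160:290,310:440,::-1];cv2.imwrite("pics/t6.png",cv2.resize(a,(600,600),interpolation=cv2.INTER_CUBIC))
E
```

```text
50 [319.1 171.1] [374.8 218.1] [ 0.55600292 -0.13693306  0.28934773]
55 [319.  189.2] [377.  216.7] [ 0.55890979 -0.14196776  0.29380877]
60 [318.9 208.8] [379.3 215.2] [ 0.562      -0.14732     0.29774613]
65 [318.8 229.6] [381.8 213.6] [ 0.56525003 -0.15294906  0.30112985]
70 [318.7 251.2] [384.3 212.1] [ 0.56863515 -0.15881209  0.30393418]
75 [318.7 273.1] [386.9 210.5] [ 0.5721296  -0.16486447  0.30613777]
80 [318.6 294.6] [389.5 209. ] [ 0.57570678 -0.17106014  0.30772385]
85 [318.6 315.5] [392.1 207.5] [ 0.57933946 -0.17735194  0.30868035]
90 [318.5 335.1] [394.7 206. ] [ 0.583    -0.183692  0.309   ]
hub [319.79591904 144.1279864 ] tcp [320.0158956  324.10173603]
```

View pics/t6.png

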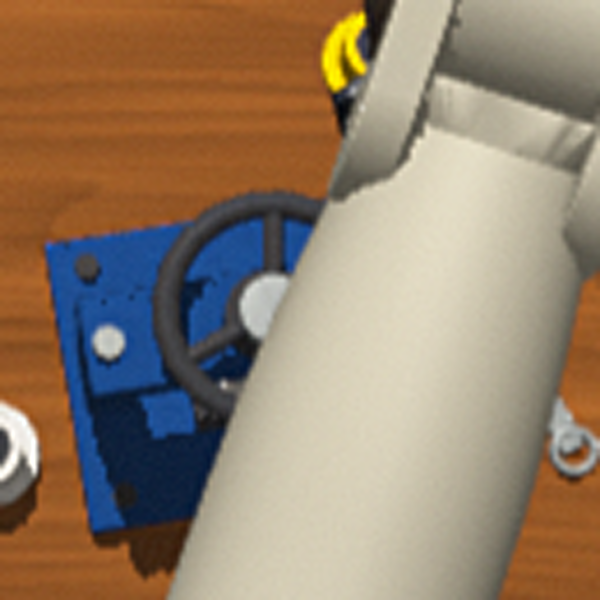

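Call:
{"method": "servo_tool", "body": {
  "motion": [
    [[0,0,0,0,0,0],[0,0,0,0,0,0],[8,0,0,0,0,0],[7,0,0,0,0,0],[0,0,0,0,0,0]]
  ],
  "gripper": 40
}}

```text
time: 8.15
ee_pos: [0.5781, -0.1731, 0.2941]
tcp_rot: [180.0, 0.0, 120.2]
wrist_force: [0.4, 0.9, 0.2]
opening: 0.0404
```

```bash
python3 - <<'E'
from h import *
from workcell import bot
o=bot.get_obs(); p=bot.camera("wrist"); print(o["time"],o["ee_pos"],o["tcp_rot"],o["opening"],o["wrist_force"],o["torque"])
cv2.imwrite("pics/w7.png",p["color"][:,:,::-1])
d=np.array([-.5,.866,0]);c=np.array([.552,-.130,.225]);pin=c-.062*d
for a in range(60,95,5):
    A=np.radians(a);u=np.cos(A)*d+np.array([0,0,np.sin(A)]); print(a,proj(p,pin+.084*u).round(1))
print(proj(p,pin),"tcp",proj(p,o["ee_pos"]))
E
```

```text
8.15 [ 0.57808475 -0.17312899  0.29411534] [1.79966357e+02 1.62371467e-02 1.20213669e+02] 0.04040680141483429 [0.37346657 0.86346453 0.21424687] [-0.00868657  0.02351055 -0.02446215]
60 [317.4 252.5]
65 [317.3 273.1]
70 [317.2 294.3]
75 [317.1 315.4]
80 [317.1 336.1]
85 [317.  355.9]
90 [317.  374.3]
[318.35666691 282.25143541] tcp [320.03424659 324.11181082]
```

View pics/w7.png

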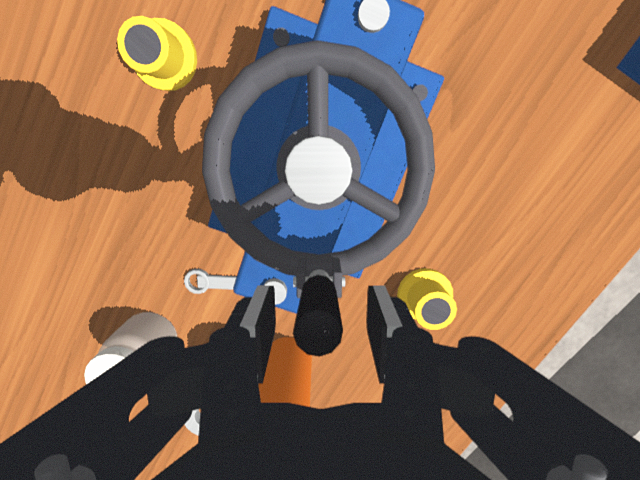

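Call:
{"method": "servo_tool", "body": {
  "motion": [
    [[0,0,8,0,0,0],[0,0,0,0,0,0]]
  ]
}}

```text
time: 8.4
ee_pos: [0.5783, -0.1741, 0.2842]
tcp_rot: [-179.9, -0.1, 120.2]
wrist_force: [0.3, 0.2, -0.2]
opening: 0.0398
```

Call:
{"method": "servo_tool", "body": {
  "motion": [
    [[0,0,0,0,0,0],[0,0,0,0,0,0],[0,0,0,0,0,0],[0,0,0,0,0,0]]
  ],
  "gripper": 8,
  "newtons": 50
}}

```text
time: 8.8
ee_pos: [0.5782, -0.1743, 0.2856]
tcp_rot: [-180.0, -0.0, 120.2]
wrist_force: [-3.2, -0.9, 0.5]
opening: 0.017
```

Call:
{"method": "servo_tool", "body": {
  "motion": [
    [[-3,0,0,0,0,0],[-3,0,0,0,0,0],[-2,0,0,0,0,0],[0,0,0,0,0,0]]
  ]
}}

```text
time: 9.2
ee_pos: [0.5818, -0.1803, 0.2859]
tcp_rot: [-180.0, -0.1, 120.2]
wrist_force: [-6.7, 4.4, 2.7]
opening: 0.017
```

Call:
{"method": "servo_tool", "body": {
  "motion": [
    [[-2,0,0,0,0,0],[0,0,0,0,0,0]]
  ]
}}

```text
time: 9.4
ee_pos: [0.5828, -0.1822, 0.2859]
tcp_rot: [-180.0, -0.1, 120.2]
wrist_force: [-7.1, 3.3, 3.4]
opening: 0.0166
```

```bash
python3 - <<'E'
from h import *
from workcell import bot
o=bot.get_obs(); p=bot.camera("wrist"); print(o["time"],o["ee_pos"],o["tcp_rot"],o["opening"],o["wrist_force"],o["torque"])
cv2.imwrite("pics/w8.png",p["color"][:,:,::-1])
d=np.array([-.5,.866,0]);c=np.array([.552,-.130,.225]);pin=c-.062*d
for a in range(75,95,5):
    A=np.radians(a);u=np.cos(A)*d+np.array([0,0,np.sin(A)]); print(a,proj(p,pin+.084*u).round(1))
print(proj(p,pin),"tcp",proj(p,o["ee_pos"]),"hub",proj(p,[.552,-.130,.208]))
E
```

```text
9.4 [ 0.5828091  -0.18215638  0.28589073] [-1.79984758e+02 -1.10438250e-01  1.20183370e+02] 0.016551804973521125 [-7.13084517  3.30106957  3.4403061 ] [0.89205377 1.44682871 0.00507069]
75 [318.1 298.8]
80 [318.1 321.5]
85 [318.  343.3]
90 [318.  363.6]
[319.13180248 271.27047165] tcp [319.98813262 324.16382338] hub [319.49380569 154.98525035]
```

View pics/w8.png

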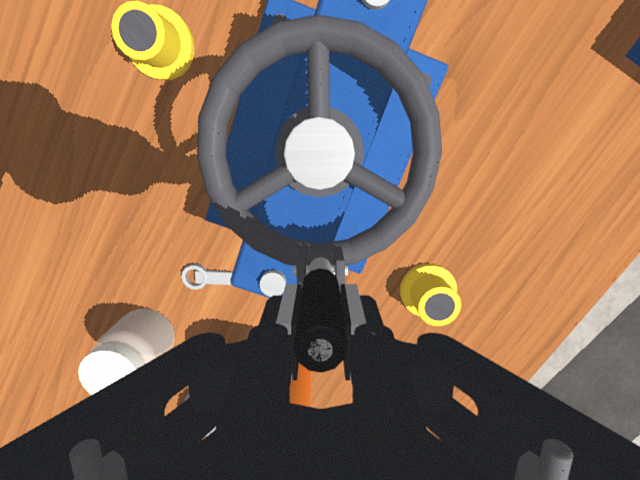

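Call:
{"method": "servo_tool", "body": {
  "motion": [
    [[-1.5,0,0,0,0,0],[-1.5,0,0,0,0,0],[0,0,0,0,0,0]]
  ],
  "newtons": 80
}}

```text
time: 9.75
ee_pos: [0.5834, -0.1832, 0.2859]
tcp_rot: [-180.0, -0.3, 120.2]
wrist_force: [-11.1, 11.4, 5.5]
opening: 0.0164
```

```bash
python3 - <<'E'
from h import *
from workcell import bot
o=bot.get_obs(); p=bot.camera("wrist"); print(o["time"],o["ee_pos"],o["tcp_rot"],o["opening"],o["wrist_force"],o["torque"])
cv2.imwrite("pics/w9.png",p["color"][:,:,::-1][100:400,170:470])
d=np.array([-.5,.866,0]);c=np.array([.552,-.130,.225]);pin=c-.062*d
for a in range(75,95,5):
    A=np.radians(a);u=np.cos(A)*d+np.array([0,0,np.sin(A)]); print(a,proj(p,pin+.084*u).round(1))
print(proj(p,pin),"tcp",proj(p,o["ee_pos"]),"hub",proj(p,[.552,-.130,.208]))
E
```

```text
9.75 [ 0.58344574 -0.18321405  0.28594496] [-179.99112595   -0.32537457  120.23160184] 0.016372721692812186 [-11.12973937  11.4220351    5.45570305] [ 2.87609352  2.66444004 -0.01527506]
75 [318.2 294.8]
80 [318.1 317.6]
85 [318.  339.5]
90 [318.  359.9]
[319.1037504  269.47956825] tcp [320.01645568 324.09354698] hub [319.5512639  153.16002801]
```

View pics/w9.png

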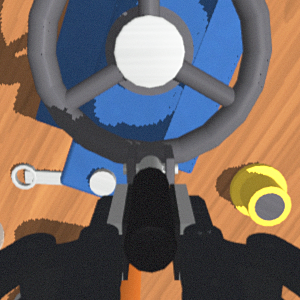

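Call:
{"method": "servo_tool", "body": {
  "motion": [
    [[0,0,0,0,0,0],[0,0,0,0,0,0],[2,0,0,0,0,0]]
  ],
  "gripper": 40
}}

```text
time: 10.1
ee_pos: [0.5843, -0.1838, 0.2855]
tcp_rot: [180.0, 0.0, 120.2]
wrist_force: [-0.8, -0.8, 0.1]
opening: 0.0399
```

```bash
python3 - <<'E'
from h import *
from workcell import bot
o=bot.get_obs(); p=bot.camera("wrist"); print(o["time"],o["ee_pos"],o["tcp_rot"],o["opening"],o["wrist_force"],o["torque"])
cv2.imwrite("pics/w10.png",cv2.resize(p["color"][:,:,::-1][20:420,120:520],(600,600)))
d=np.array([-.5,.866,0]);c=np.array([.552,-.130,.225])
for r in (.056,.059,.062): 
    pin=c-r*d; print(r,[proj(p,pin+[0,0,z]).round(1) for z in (0,.022,.084)])
print("tcp",proj(p,o["ee_pos"]),"hub",proj(p,[.552,-.130,.208]))
E
```

```text
10.1 [ 0.58430882 -0.18384312  0.28550462] [1.79978638e+02 2.48778325e-02 1.20156461e+02] 0.039939725517968074 [-0.78373649 -0.80062971  0.13057779] [-0.0115864  -0.03613644  0.00877802]
0.056 [array([318.3, 257.2]), array([318. , 271.7]), array([316.7, 342.2])]
0.059 [array([318.3, 262.3]), array([318. , 277.5]), array([316.7, 350.4])]
0.062 [array([318.3, 267.5]), array([318. , 283.2]), array([316.7, 358.5])]
tcp [320.0544006  324.08929615] hub [318.56291849 150.49345632]
```

View pics/w10.png

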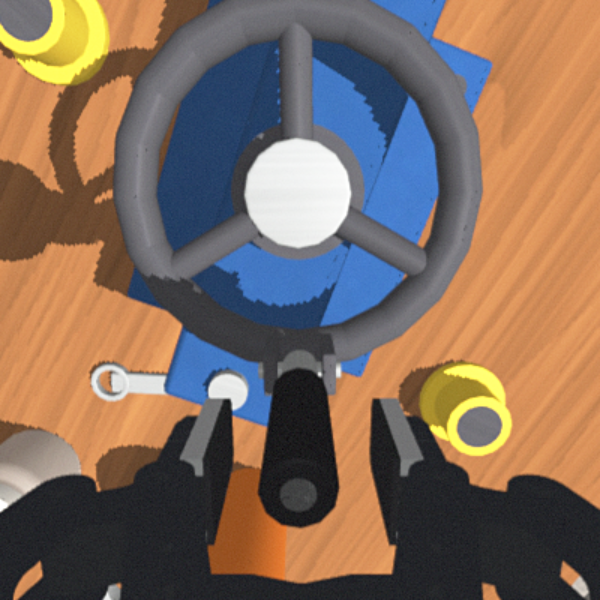

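Call:
{"method": "servo_tool", "body": {
  "motion": [
    [[2,-0.5,0,0,0,0],[0,0,0,0,0,0]]
  ]
}}

```text
time: 10.35
ee_pos: [0.5825, -0.182, 0.2857]
tcp_rot: [180.0, 0.0, 120.2]
wrist_force: [-0.2, 0.0, -0.2]
opening: 0.04
```

Call:
{"method": "servo_tool", "body": {
  "motion": [
    [[0,0,0,0,0,0],[0,0,0,0,0,0],[0,0,0,0,0,0],[0,0,0,0,0,0]]
  ],
  "gripper": 8,
  "newtons": 80
}}

```text
time: 10.75
ee_pos: [0.5825, -0.1822, 0.2858]
tcp_rot: [180.0, 0.0, 120.2]
wrist_force: [-0.0, -0.8, 2.4]
opening: 0.0162
```

```bash
python3 - <<'E'
from h import *
from workcell import bot
o=bot.get_obs(); p=bot.camera("scene"); print(o["time"],o["ee_pos"],o["tcp_rot"],o["opening"],o["wrist_force"],o["torque"])
im=p["color"][:,:,::-1].copy()
cv2.imwrite("pics/s11.png",cv2.resize(im[220:300,240:340],(800,640),interpolation=cv2.INTER_CUBIC)[:600])
c=[.552,-.130]
for z in (.06,.07,.08,.09,.1,.11,.12,.13,.14): print(z,proj(p,[*c,z]).round(1),((proj(p,[*c,z])-[240,220])*8).round(), "r26 low",((max((proj(p,[c[0]+.026*np.cos(a),c[1]+.026*np.sin(a),z]) for a in np.arange(0,6.3,.1)),key=lambda q:q[1])-[240,220])*8).round())
E
```

```text
10.75 [ 0.58254486 -0.18219174  0.2857972 ] [1.79988305e+02 1.40018619e-02 1.20163339e+02] 0.016247482847725335 [-0.03839365 -0.75709158  2.44037375] [0.01152715 0.03473381 0.0468206 ]
0.06 [289.4 258.7] [395. 310.] r26 low [394. 370.]
0.07 [289.2 256.1] [394. 289.] r26 low [393. 348.]
0.08 [289.  253.4] [392. 267.] r26 low [391. 327.]
0.09 [288.9 250.7] [391. 246.] r26 low [390. 306.]
0.1 [288.7 248. ] [389. 224.] r26 low [388. 284.]
0.11 [288.5 245.2] [388. 202.] r26 low [387. 262.]
0.12 [288.3 242.5] [386. 180.] r26 low [385. 240.]
0.13 [288.1 239.7] [385. 157.] r26 low [384. 217.]
0.14 [287.9 236.8] [383. 134.] r26 low [382. 194.]
```

View pics/s11.png

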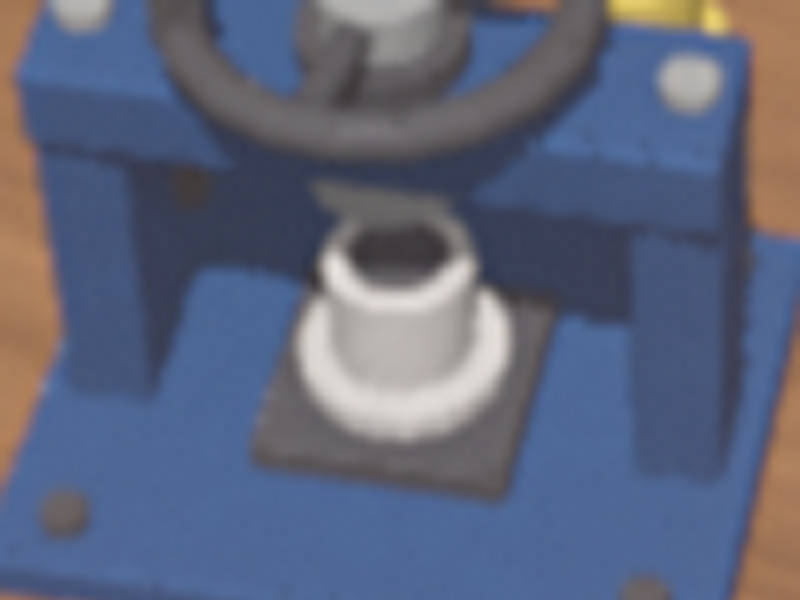

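```bash
python3 - <<'E'
import numpy as np
r=61.5
for k in range(0,63,5):
    print(k/10,[[round(-r*(np.cos((j+1)/10)-np.cos(j/10)),1),round(-r*(np.sin((j+1)/10)-np.sin(j/10)),1)] for j in range(k,k+5)])
E
```

```text
0.0 [[np.float64(0.3), np.float64(-6.1)], [np.float64(0.9), np.float64(-6.1)], [np.float64(1.5), np.float64(-6.0)], [np.float64(2.1), np.float64(-5.8)], [np.float64(2.7), np.float64(-5.5)]]
0.5 [[np.float64(3.2), np.float64(-5.2)], [np.float64(3.7), np.float64(-4.9)], [np.float64(4.2), np.float64(-4.5)], [np.float64(4.6), np.float64(-4.1)], [np.float64(5.0), np.float64(-3.6)]]
1.0 [[np.float64(5.3), np.float64(-3.1)], [np.float64(5.6), np.float64(-2.5)], [np.float64(5.8), np.float64(-1.9)], [np.float64(6.0), np.float64(-1.3)], [np.float64(6.1), np.float64(-0.7)]]
1.5 [[np.float64(6.1), np.float64(-0.1)], [np.float64(6.1), np.float64(0.5)], [np.float64(6.0), np.float64(1.1)], [np.float64(5.9), np.float64(1.7)], [np.float64(5.7), np.float64(2.3)]]
2.0 [[np.float64(5.5), np.float64(2.8)], [np.float64(5.1), np.float64(3.4)], [np.float64(4.8), np.float64(3.9)], [np.float64(4.4), np.float64(4.3)], [np.float64(3.9), np.float64(4.7)]]
2.5 [[np.float64(3.4), np.float64(5.1)], [np.float64(2.9), np.float64(5.4)], [np.float64(2.3), np.float64(5.7)], [np.float64(1.8), np.float64(5.9)], [np.float6
[... 670 characters left out ...]
)], [np.float64(-6.1), np.float64(-0.2)], [np.float64(-6.1), np.float64(-0.8)], [np.float64(-6.0), np.float64(-1.4)]]
5.0 [[np.float64(-5.8), np.float64(-2.0)], [np.float64(-5.6), np.float64(-2.6)], [np.float64(-5.3), np.float64(-3.1)], [np.float64(-4.9), np.float64(-3.7)], [np.float64(-4.5), np.float64(-4.1)]]
5.5 [[np.float64(-4.1), np.float64(-4.6)], [np.float64(-3.6), np.float64(-5.0)], [np.float64(-3.1), np.float64(-5.3)], [np.float64(-2.6), np.float64(-5.6)], [np.float64(-2.0), np.float64(-5.8)]]
6.0 [[np.float64(-1.4), np.float64(-6.0)], [np.float64(-0.8), np.float64(-6.1)], [np.float64(-0.2), np.float64(-6.1)], [np.float64(0.4), np.float64(-6.1)], [np.float64(1.0), np.float64(-6.1)]]
```

Call:
{"method": "servo_tool", "body": {
  "motion": [
    [[0.3,-6.1,0,0,0,0],[0.9,-6.1,0,0,0,0],[1.5,-6,0,0,0,0],[2.1,-5.8,0,0,0,0],[2.7,-5.5,0,0,0,0]]
  ]
}}

```text
time: 11.3
ee_pos: [0.5538, -0.1908, 0.2858]
tcp_rot: [179.9, 0.1, 120.2]
wrist_force: [4.8, -0.5, 1.2]
opening: 0.0159
```

```bash
cat > st.py <<'E'
from h import *
from workcell import bot
import sys
C=np.array([.552,-.130])
o=bot.get_obs(); v=o["ee_pos"][:2]-C; th=np.arctan2(v[1],v[0]); er=v/np.linalg.norm(v); cw=np.array([er[1],-er[0]])
F=o["wrist_force"]; print("t",o["time"],"r",np.linalg.norm(v)*1e3,"th",np.degrees(th),"phi",(-np.radians(59.8)-th)%(2*np.pi),"z",o["ee_pos"][2],"Frad %.1f Fresist %.1f Fz %.1f"%(F[:2]@er,-F[:2]@cw,F[2]),"op",o["opening"],"tq",o["torque"].round(2))
E
python3 st.py
```

```text
t 11.3 r 60.819206936485244 th -88.25944665847103 phi 0.4967110474860179 z 0.28580540795720705 Frad 0.7 Fresist 4.8 Fz 1.2 op 0.015931046299598222 tq [-0.24 -0.93 -0.  ]
```

Call:
{"method": "servo_tool", "body": {
  "motion": [
    [[3.2,-5.2,0,0,0,0],[3.7,-4.9,0,0,0,0],[4.2,-4.5,0,0,0,0],[4.6,-4.1,0,0,0,0],[5,-3.6,0,0,0,0]]
  ]
}}

```text
time: 11.8
ee_pos: [0.5238, -0.1847, 0.2858]
tcp_rot: [180.0, 0.1, 120.1]
wrist_force: [4.0, -4.6, 2.8]
opening: 0.0164
```

Call:
{"method": "servo_tool", "body": {
  "motion": [
    [[5.3,-3.1,0,0,0,0],[5.6,-2.5,0,0,0,0],[5.8,-1.9,0,0,0,0],[6,-1.3,0,0,0,0],[6.1,-0.7,0,0,0,0]]
  ]
}}

```text
time: 12.3
ee_pos: [0.5005, -0.1647, 0.2858]
tcp_rot: [-179.9, 0.1, 120.1]
wrist_force: [0.4, -6.1, 3.0]
opening: 0.0167
```

```bash
python3 st.py
```

```text
t 12.3 r 62.15006432758165 th -146.01332459734434 phi 1.5047063733142734 z 0.2858006322204516 Frad 3.1 Fresist 5.3 Fz 3.0 op 0.01665959753484806 tq [-1.08  0.49 -0.02]
```

Call:
{"method": "servo_tool", "body": {
  "motion": [
    [[6.1,-0.1,0,0,0,0],[6.1,0.5,0,0,0,0],[6,1.1,0,0,0,0],[5.9,1.7,0,0,0,0],[5.7,2.3,0,0,0,0]]
  ]
}}

```text
time: 12.8
ee_pos: [0.4897, -0.1359, 0.2858]
tcp_rot: [-179.9, 0.1, 120.1]
wrist_force: [-3.4, -5.7, 4.0]
opening: 0.0165
```

Call:
{"method": "servo_tool", "body": {
  "motion": [
    [[5.5,2.8,0,0,0,0],[5.1,3.4,0,0,0,0],[4.8,3.9,0,0,0,0],[4.4,4.3,0,0,0,0],[3.9,4.7,0,0,0,0]]
  ]
}}

```text
time: 13.3
ee_pos: [0.4943, -0.1054, 0.2858]
tcp_rot: [-179.9, 0.0, 120.1]
wrist_force: [-4.4, -4.4, 5.0]
opening: 0.0162
```

```bash
python3 st.py
```

```text
t 13.3 r 62.726565257860315 th 156.9547160382475 phi 2.5001018430868083 z 0.285800328949287 Frad 2.3 Fresist 5.7 Fz 5.0 op 0.01618680730657893 tq [-0.38  1.2   0.06]
```

Call:
{"method": "servo_tool", "body": {
  "motion": [
    [[3.4,5.1,0,0,0,0],[2.9,5.4,0,0,0,0],[2.3,5.7,0,0,0,0],[1.8,5.9,0,0,0,0],[1.2,6,0,0,0,0]]
  ]
}}

```text
time: 13.8
ee_pos: [0.5128, -0.081, 0.2857]
tcp_rot: [-179.9, -0.0, 120.1]
wrist_force: [-4.9, -3.1, 4.0]
opening: 0.0165
```

Call:
{"method": "servo_tool", "body": {
  "motion": [
    [[0.6,6.1,0,0,0,0],[-0.1,6.1,0,0,0,0],[-0.7,6.1,0,0,0,0],[-1.3,6,0,0,0,0],[-1.9,5.9,0,0,0,0]]
  ]
}}

```text
time: 14.3
ee_pos: [0.5407, -0.0686, 0.2858]
tcp_rot: [-179.9, -0.1, 120.2]
wrist_force: [-5.1, -0.5, 3.7]
opening: 0.0162
```

```bash
python3 st.py; python3 - <<'E'
from h import *
from workcell import bot
p=bot.camera("scene")
im=p["color"][:,:,::-1].copy()
cv2.imwrite("pics/s12.png",cv2.resize(im[200:290,240:340],(720,648),interpolation=cv2.INTER_CUBIC)[:600])
E
```

```text
t 14.3 r 62.42773465459758 th 100.46043534579489 phi 3.4861130497159682 z 0.28575995051888914 Frad 0.4 Fresist 5.1 Fz 3.7 op 0.016176787465237805 tq [ 0.19  1.45 -0.04]
```

View pics/s12.png

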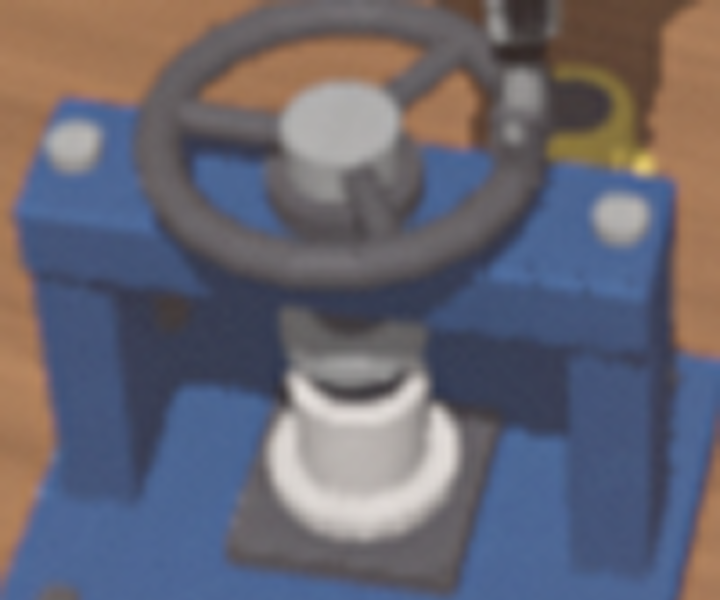

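Call:
{"method": "servo_tool", "body": {
  "motion": [
    [[-2.4,5.6,0,0,0,0],[-3,5.4,0,0,0,0],[-3.5,5,0,0,0,0],[-4,4.7,0,0,0,0],[-4.4,4.2,0,0,0,0]]
  ]
}}

```text
time: 14.85
ee_pos: [0.571, -0.0709, 0.2858]
tcp_rot: [-179.9, -0.1, 120.2]
wrist_force: [-5.6, 0.5, 5.2]
opening: 0.016
```

Call:
{"method": "servo_tool", "body": {
  "motion": [
    [[-4.8,3.8,0,0,0,0],[-5.2,3.3,0,0,0,0],[-5.5,2.7,0,0,0,0],[-5.7,2.2,0,0,0,0],[-5.9,1.6,0,0,0,0]]
  ]
}}

```text
time: 15.35
ee_pos: [0.5964, -0.0873, 0.2858]
tcp_rot: [-180.0, -0.1, 120.2]
wrist_force: [-5.0, 3.0, 3.8]
opening: 0.0164
```

Call:
{"method": "servo_tool", "body": {
  "motion": [
    [[-6.1,1,0,0,0,0],[-6.1,0.4,0,0,0,0],[-6.1,-0.2,0,0,0,0],[-6.1,-0.8,0,0,0,0],[-6,-1.4,0,0,0,0]]
  ]
}}

```text
time: 15.85
ee_pos: [0.6111, -0.1137, 0.2858]
tcp_rot: [180.0, -0.1, 120.2]
wrist_force: [-2.8, 3.8, 3.7]
opening: 0.0161
```

```bash
python3 st.py; python3 - <<'E'
from h import *
from workcell import bot
p=bot.camera("scene")
im=p["color"][:,:,::-1].copy()
cv2.imwrite("pics/s13.png",cv2.resize(im[235:285,260:320],(720,600),interpolation=cv2.INTER_CUBIC)[:600])
E
```

```text
t 15.85 r 61.31651157969281 th 15.369523654871303 phi 4.97122962224632 z 0.28582645497612125 Frad -1.7 Fresist 4.4 Fz 3.7 op 0.01611064398320558 tq [1.51 0.9  0.02]
```

View pics/s13.png

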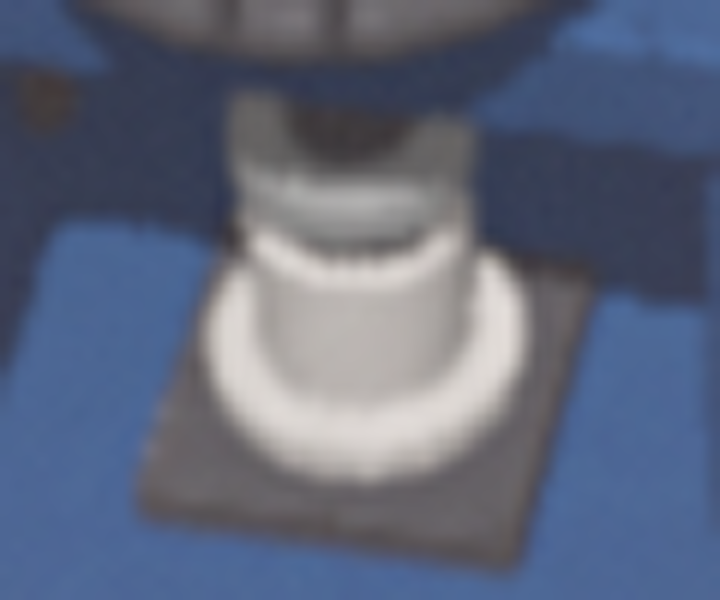

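Call:
{"method": "servo_tool", "body": {
  "motion": [
    [[-5.8,-2,0,0,0,0],[-5.6,-2.6,0,0,0,0],[-5.3,-3.1,0,0,0,0],[-4.9,-3.7,0,0,0,0],[-4.5,-4.1,0,0,0,0]]
  ]
}}

```text
time: 16.4
ee_pos: [0.6113, -0.144, 0.2858]
tcp_rot: [179.9, -0.1, 120.2]
wrist_force: [-0.1, 6.1, 3.9]
opening: 0.0161
```

Call:
{"method": "servo_tool", "body": {
  "motion": [
    [[-4.1,-4.6,0,0,0,0],[-3.6,-5,0,0,0,0],[-3.1,-5.3,0,0,0,0],[-2.6,-5.6,0,0,0,0],[-2,-5.8,0,0,0,0]]
  ]
}}

```text
time: 16.9
ee_pos: [0.5968, -0.1708, 0.2858]
tcp_rot: [179.9, -0.0, 120.2]
wrist_force: [3.0, 4.9, 2.7]
opening: 0.016
```

Call:
{"method": "servo_tool", "body": {
  "motion": [
    [[-1.4,-6,0,0,0,0],[-0.8,-6.1,0,0,0,0],[-0.2,-6.1,0,0,0,0]]
  ]
}}

```text
time: 17.2
ee_pos: [0.5824, -0.1823, 0.2858]
tcp_rot: [179.9, 0.0, 120.2]
wrist_force: [5.5, 3.0, 1.5]
opening: 0.0163
```

```bash
python3 st.py; python3 - <<'E'
from h import *
from workcell import bot
p=bot.camera("scene")
im=p["color"][:,:,::-1].copy()
cv2.imwrite("pics/s14.png",cv2.resize(im[235:285,260:320],(720,600),interpolation=cv2.INTER_CUBIC)[:600])
E
```

```text
t 17.2 r 60.48725142007339 th -59.85978254313928 phi 0.0010434022129961473 z 0.28581209374065897 Frad 0.2 Fresist 6.3 Fz 1.5 op 0.01629607281981358 tq [ 0.69 -1.01 -0.03]
```

View pics/s14.png

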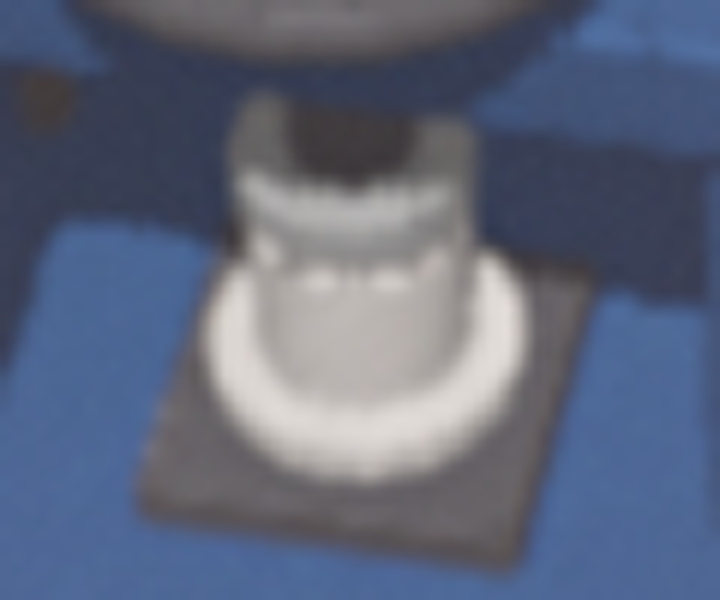

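Call:
{"method": "servo_tool", "body": {
  "motion": [
    [[0.3,-6.1,0,0,0,0],[0.9,-6.1,0,0,0,0],[1.5,-6,0,0,0,0]]
  ]
}}

```text
time: 17.55
ee_pos: [0.5653, -0.1893, 0.2858]
tcp_rot: [179.9, 0.0, 120.2]
wrist_force: [5.1, 2.6, 2.9]
opening: 0.0162
```

Call:
{"method": "servo_tool", "body": {
  "motion": [
    [[2.1,-5.8,0,0,0,0],[2.7,-5.5,0,0,0,0]]
  ]
}}

```text
time: 17.75
ee_pos: [0.5531, -0.191, 0.2858]
tcp_rot: [179.9, 0.1, 120.2]
wrist_force: [5.5, 0.4, 2.4]
opening: 0.016
```

Call:
{"method": "servo_tool", "body": {
  "motion": [
    [[1.6,-2.6,0,0,0,0],[1.6,-2.6,0,0,0,0]]
  ]
}}

```text
time: 17.95
ee_pos: [0.5466, -0.1909, 0.2858]
tcp_rot: [180.0, 0.0, 120.2]
wrist_force: [3.7, -0.4, 3.5]
opening: 0.0161
```

```bash
python3 st.py; python3 - <<'E'
from h import *
from workcell import bot
p=bot.camera("scene")
im=p["color"][:,:,::-1].copy()
cv2.imwrite("pics/s15.png",cv2.resize(im[235:285,260:320],(720,600),interpolation=cv2.INTER_CUBIC)[:600])
E
```

```text
t 17.95 r 61.12990408012684 th -95.0865080722296 phi 0.6158657473919638 z 0.2857972071305845 Frad 0.1 Fresist 3.7 Fz 3.5 op 0.01610364496964163 tq [-0.07 -0.62  0.  ]
```

View pics/s15.png

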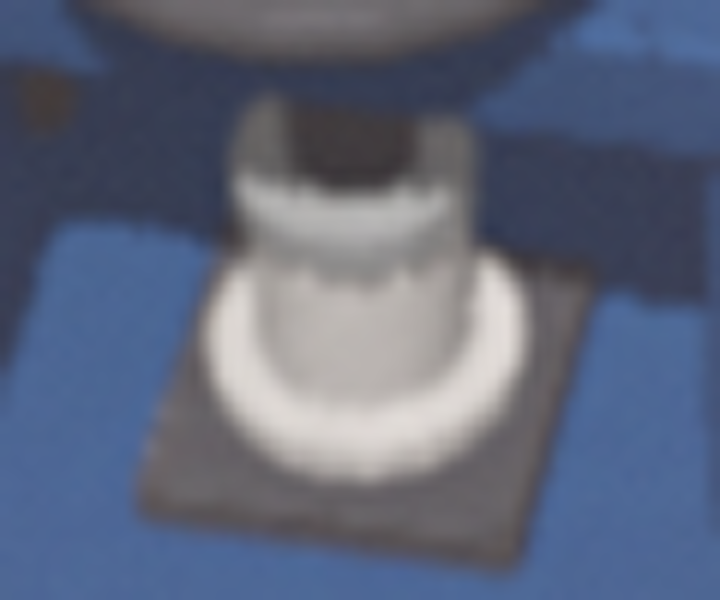

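Call:
{"method": "servo_tool", "body": {
  "motion": [
    [[1.8,-2.5,0,0,0,0],[1.9,-2.4,0,0,0,0]]
  ]
}}

```text
time: 18.2
ee_pos: [0.5403, -0.1902, 0.2858]
tcp_rot: [180.0, 0.0, 120.2]
wrist_force: [4.8, -1.8, 4.6]
opening: 0.016
```

Call:
{"method": "servo_tool", "body": {
  "motion": [
    [[2,-2.3,0,0,0,0],[2.1,-2.2,0,0,0,0],[0,0,0,0,0,0]]
  ]
}}

```text
time: 18.5
ee_pos: [0.5338, -0.1887, 0.2858]
tcp_rot: [-180.0, -0.0, 120.2]
wrist_force: [1.7, -1.0, 6.2]
opening: 0.0159
```

```bash
python3 st.py
```

```text
t 18.5 r 61.4805218706509 th -107.25874234029266 phi 0.828311312693746 z 0.2857503408007274 Frad 0.4 Fresist 1.9 Fz 6.2 op 0.015922610050991503 tq [-0.18  0.15 -0.02]
```

Call:
{"method": "servo_tool", "body": {
  "motion": [
    [[2.3,-2.1,0,0,0,0],[2.4,-2,0,0,0,0],[0,0,0,0,0,0]]
  ]
}}

```text
time: 18.8
ee_pos: [0.528, -0.1868, 0.2857]
tcp_rot: [-180.0, 0.0, 120.2]
wrist_force: [1.6, -2.2, 6.1]
opening: 0.0161
```

Call:
{"method": "servo_tool", "body": {
  "motion": [
    [[2.4,-1.8,0,0,0,0],[0,0,0,0,0,0]]
  ]
}}

```text
time: 19.0
ee_pos: [0.5254, -0.1857, 0.2857]
tcp_rot: [-180.0, 0.0, 120.2]
wrist_force: [1.7, -1.6, 5.8]
opening: 0.0161
```

Call:
{"method": "servo_tool", "body": {
  "motion": [
    [[2.5,-1.7,0,0,0,0],[0,0,0,0,0,0]]
  ]
}}

```text
time: 19.2
ee_pos: [0.5227, -0.1844, 0.2857]
tcp_rot: [-180.0, 0.0, 120.2]
wrist_force: [1.1, -2.4, 7.3]
opening: 0.0161
```

```bash
python3 st.py; python3 - <<'E'
from h import *
from workcell import bot
p=bot.camera("scene")
im=p["color"][:,:,::-1].copy()
cv2.imwrite("pics/s16.png",cv2.resize(im[235:285,260:320],(720,600),interpolation=cv2.INTER_CUBIC)[:600])
E
```

```text
t 19.2 r 61.74689540033972 th -118.29377149660486 phi 1.020908904524966 z 0.2857343339886725 Frad 1.6 Fresist 2.1 Fz 7.3 op 0.016088013007959295 tq [-0.31  0.11 -0.08]
```

View pics/s16.png

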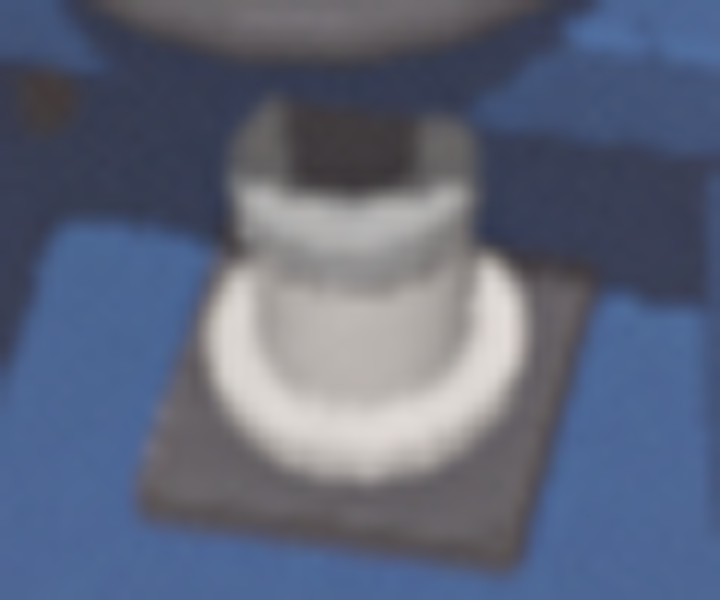

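Call:
{"method": "servo_tool", "body": {
  "motion": [
    [[2.6,-1.6,0,0,0,0],[0,0,0,0,0,0]]
  ]
}}

```text
time: 19.45
ee_pos: [0.5201, -0.1829, 0.2857]
tcp_rot: [-180.0, 0.0, 120.2]
wrist_force: [1.1, -2.4, 7.5]
opening: 0.0161
```

Call:
{"method": "servo_tool", "body": {
  "motion": [
    [[2.7,-1.5,0,0,0,0],[0,0,0,0,0,0]]
  ]
}}

```text
time: 19.65
ee_pos: [0.5174, -0.1814, 0.2857]
tcp_rot: [-180.0, 0.0, 120.2]
wrist_force: [2.9, -2.9, 6.7]
opening: 0.0163
```

Call:
{"method": "servo_tool", "body": {
  "motion": [
    [[2.8,-1.3,0,0,0,0],[0,0,0,0,0,0]]
  ]
}}

```text
time: 19.85
ee_pos: [0.5149, -0.1796, 0.2857]
tcp_rot: [-180.0, 0.0, 120.2]
wrist_force: [1.9, -2.2, 6.6]
opening: 0.0162
```

```bash
python3 st.py
```

```text
t 19.85 r 61.96844739555146 th -126.81653625748966 phi 1.169659210975353 z 0.2857438764806942 Frad 0.6 Fresist 2.8 Fz 6.6 op 0.016181343407742035 tq [-0.28  0.24 -0.03]
```

Call:
{"method": "servo_tool", "body": {
  "motion": [
    [[2.8,-1.2,0,0,0,0],[0,0,0,0,0,0]]
  ]
}}

```text
time: 20.05
ee_pos: [0.5124, -0.1778, 0.2857]
tcp_rot: [-180.0, 0.0, 120.2]
wrist_force: [1.4, -3.3, 6.9]
opening: 0.0161
```

Call:
{"method": "servo_tool", "body": {
  "motion": [
    [[2.9,-1,0,0,0,0],[0,0,0,0,0,0]]
  ]
}}

```text
time: 20.25
ee_pos: [0.5101, -0.1758, 0.2857]
tcp_rot: [-180.0, 0.0, 120.2]
wrist_force: [1.2, -3.0, 7.0]
opening: 0.0162
```

```bash
python3 st.py
```

```text
t 20.25 r 62.08877490487485 th -132.45914987629425 phi 1.2681413970413655 z 0.2857289405370186 Frad 1.4 Fresist 2.9 Fz 7.0 op 0.01620648367917474 tq [-0.26  0.17 -0.03]
```

Call:
{"method": "servo_tool", "body": {
  "motion": [
    [[2.9,-0.9,0,0,0,0],[0,0,0,0,0,0]]
  ]
}}

```text
time: 20.45
ee_pos: [0.5078, -0.1737, 0.2857]
tcp_rot: [-180.0, 0.0, 120.2]
wrist_force: [0.9, -1.8, 7.6]
opening: 0.0161
```

Call:
{"method": "servo_tool", "body": {
  "motion": [
    [[3,-0.7,0,0,0,0],[0,0,0,0,0,0]]
  ]
}}

```text
time: 20.65
ee_pos: [0.5057, -0.1715, 0.2857]
tcp_rot: [-180.0, 0.0, 120.2]
wrist_force: [-0.0, -2.6, 7.0]
opening: 0.016
```

```bash
python3 st.py; python3 - <<'E'
from h import *
from workcell import bot
p=bot.camera("scene")
im=p["color"][:,:,::-1].copy()
cv2.imwrite("pics/s17.png",cv2.resize(im[235:285,260:320],(720,600),interpolation=cv2.INTER_CUBIC)[:600])
E
```

```text
t 20.65 r 62.18253345246579 th -138.14549385740085 phi 1.3673868219126377 z 0.2857452895598301 Frad 1.8 Fresist 1.9 Fz 7.0 op 0.01601260673396613 tq [-0.27  0.24 -0.07]
```

View pics/s17.png

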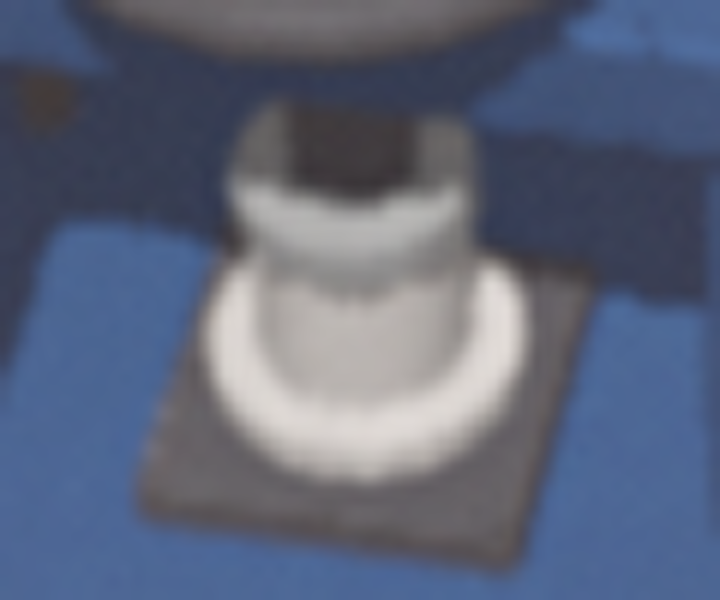

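Call:
{"method": "servo_tool", "body": {
  "motion": [
    [[3,-0.6,0,0,0,0],[0,0,0,0,0,0]]
  ]
}}

```text
time: 20.9
ee_pos: [0.5037, -0.1692, 0.2857]
tcp_rot: [-180.0, -0.0, 120.2]
wrist_force: [0.6, -2.8, 6.8]
opening: 0.0161
```

Call:
{"method": "servo_tool", "body": {
  "motion": [
    [[3,-0.4,0,0,0,0],[0,0,0,0,0,0]]
  ]
}}

```text
time: 21.1
ee_pos: [0.5018, -0.1668, 0.2857]
tcp_rot: [-180.0, 0.0, 120.2]
wrist_force: [0.5, -3.3, 6.5]
opening: 0.0161
```

```bash
python3 st.py
```

```text
t 21.1 r 62.28881616314207 th -143.75563700713755 phi 1.4653022913837486 z 0.28574162193851244 Frad 1.5 Fresist 3.0 Fz 6.5 op 0.016090185197672843 tq [-0.35  0.34 -0.  ]
```

Call:
{"method": "servo_tool", "body": {
  "motion": [
    [[3,-0.3,0,0,0,0],[0,0,0,0,0,0]]
  ]
}}

```text
time: 21.3
ee_pos: [0.5, -0.1644, 0.2857]
tcp_rot: [-180.0, -0.0, 120.2]
wrist_force: [-0.2, -2.8, 7.0]
opening: 0.0162
```

```bash
python3 st.py
```

```text
t 21.3 r 62.34684332013544 th -146.54557277700155 phi 1.5139958564870382 z 0.2857455562440409 Frad 1.7 Fresist 2.2 Fz 7.0 op 0.016224802412642562 tq [-0.22  0.35  0.02]
```

Call:
{"method": "servo_tool", "body": {
  "motion": [
    [[2.7,-0.1,0,0,0,0],[2.7,0,0,0,0,0],[0,0,0,0,0,0]]
  ]
}}

```text
time: 21.6
ee_pos: [0.4971, -0.1597, 0.2857]
tcp_rot: [-180.0, -0.0, 120.2]
wrist_force: [-0.2, -3.7, 8.0]
opening: 0.0161
```

```bash
python3 st.py
```

```text
t 21.6 r 62.42163937296598 th -151.55609830387365 phi 1.6014460241861799 z 0.2856907682168803 Frad 2.0 Fresist 3.2 Fz 8.0 op 0.016149957791271326 tq [-0.22  0.37 -0.02]
```

Call:
{"method": "servo_tool", "body": {
  "motion": [
    [[2.7,0.2,0,0,0,0],[0,0,0,0,0,0]]
  ]
}}

```text
time: 21.8
ee_pos: [0.4959, -0.1573, 0.2857]
tcp_rot: [-179.9, -0.0, 120.2]
wrist_force: [-0.9, -3.3, 7.4]
opening: 0.0162
```

```bash
python3 st.py
```

```text
t 21.8 r 62.42257351743209 th -154.02534151495396 phi 1.6445424482520483 z 0.2857152436647664 Frad 2.3 Fresist 2.5 Fz 7.4 op 0.016151930036577666 tq [-0.27  0.43 -0.03]
```

Call:
{"method": "servo_tool", "body": {
  "motion": [
    [[2.7,0.3,0,0,0,0],[2.7,0.4,0,0,0,0],[0,0,0,0,0,0]]
  ]
}}

```text
time: 22.1
ee_pos: [0.4936, -0.1523, 0.2857]
tcp_rot: [-179.9, -0.0, 120.1]
wrist_force: [-1.4, -3.7, 7.5]
opening: 0.0164
```

```bash
python3 st.py
```

```text
t 22.1 r 62.49889220537889 th -159.082414352721 phi 1.7328050197842564 z 0.2857112236103109 Frad 2.6 Fresist 2.9 Fz 7.5 op 0.016394775705286864 tq [-0.25  0.61  0.01]
```

Call:
{"method": "servo_tool", "body": {
  "motion": [
    [[2.7,0.5,0,0,0,0],[0,0,0,0,0,0]]
  ]
}}

```text
time: 22.3
ee_pos: [0.4927, -0.1497, 0.2857]
tcp_rot: [-179.9, -0.0, 120.1]
wrist_force: [-2.9, -3.7, 8.1]
opening: 0.016
```

```bash
python3 st.py; python3 - <<'E'
from h import *
from workcell import bot
p=bot.camera("scene")
im=p["color"][:,:,::-1].copy()
cv2.imwrite("pics/s18.png",cv2.resize(im[235:285,260:320],(720,600),interpolation=cv2.INTER_CUBIC)[:600])
E
```

```text
t 22.3 r 62.530598403203214 th -161.6015951682919 phi 1.776773019469045 z 0.28569807587211504 Frad 3.9 Fresist 2.6 Fz 8.1 op 0.01604645032389896 tq [-0.3   0.61  0.01]
```

View pics/s18.png

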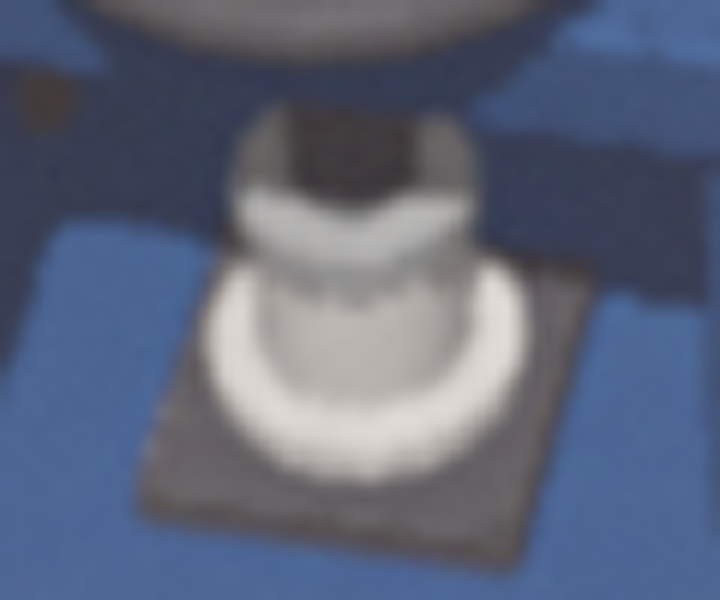

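Call:
{"method": "servo_tool", "body": {
  "motion": [
    [[2.7,0.2,0,0,0,0],[2.7,0.2,0,0,0,0],[0,0,0,0,0,0]]
  ]
}}

```text
time: 22.65
ee_pos: [0.4909, -0.1447, 0.2857]
tcp_rot: [180.0, -0.0, 120.2]
wrist_force: [2.1, -1.8, 6.1]
opening: 0.0162
```

```bash
python3 st.py
```

```text
t 22.65 r 62.8564320504824 th -166.5103229000017 phi 1.8624464804713337 z 0.285718779721617 Frad -1.6 Fresist 2.3 Fz 6.1 op 0.016219546790011745 tq [ 0.02 -0.13 -0.05]
```

Call:
{"method": "servo_tool", "body": {
  "motion": [
    [[2.6,0.7,0,0,0,0],[0,0,0,0,0,0]]
  ]
}}

```text
time: 22.85
ee_pos: [0.4903, -0.1421, 0.2857]
tcp_rot: [180.0, -0.0, 120.2]
wrist_force: [2.4, -2.1, 6.3]
opening: 0.0164
```

```bash
python3 st.py
```

```text
t 22.85 r 62.887919468471566 th -168.9392329443738 phi 1.9048389579803882 z 0.28571978237976425 Frad -1.9 Fresist 2.5 Fz 6.3 op 0.016416052582195945 tq [ 0.02 -0.22 -0.04]
```

Call:
{"method": "servo_tool", "body": {
  "motion": [
    [[2.6,0.9,0,0,0,0],[2.5,1,0,0,0,0],[0,0,0,0,0,0]]
  ]
}}

```text
time: 23.15
ee_pos: [0.4894, -0.1367, 0.2857]
tcp_rot: [180.0, 0.0, 120.2]
wrist_force: [2.4, -2.4, 7.0]
opening: 0.0163
```

```bash
python3 st.py
```

```text
t 23.15 r 62.9447583478248 th -173.89477201430384 phi 1.9913294309618847 z 0.2857299417392162 Frad -2.2 Fresist 2.7 Fz 7.0 op 0.016327993681380264 tq [ 0.01 -0.22  0.02]
```

Call:
{"method": "servo_tool", "body": {
  "motion": [
    [[2.5,1.1,0,0,0,0],[0,0,0,0,0,0]]
  ]
}}

```text
time: 23.35
ee_pos: [0.4892, -0.1348, 0.2857]
tcp_rot: [-180.0, 0.1, 120.1]
wrist_force: [2.9, -7.6, 5.7]
opening: 0.0165
```

```bash
python3 st.py
```

```text
t 23.35 r 63.009495719982795 th -175.6140824758562 phi 2.021337059379957 z 0.2857424170918544 Frad -2.3 Fresist 7.8 Fz 5.7 op 0.016464340701333877 tq [-1.07 -0.36 -0.01]
```

Call:
{"method": "servo_tool", "body": {
  "motion": [
    [[0,0,0,0,0,0],[0,0,0,0,0,0]]
  ]
}}

```text
time: 23.55
ee_pos: [0.4892, -0.1349, 0.2857]
tcp_rot: [-180.0, 0.1, 120.1]
wrist_force: [2.6, -6.4, 6.1]
opening: 0.0165
```

```bash
python3 st.py
```

```text
t 23.55 r 63.03823486782892 th -175.56228843344536 phi 2.0204330828069703 z 0.2857173828400067 Frad -2.1 Fresist 6.6 Fz 6.1 op 0.016509462177462682 tq [-0.97 -0.28  0.03]
```

Call:
{"method": "servo_tool", "body": {
  "motion": [
    [[0,0,0,0,0,0],[0,0,0,0,0,0],[0,0,0,0,0,0]]
  ],
  "gripper": 45
}}

```text
time: 23.85
ee_pos: [0.4887, -0.1338, 0.285]
tcp_rot: [-179.9, -0.1, 120.2]
wrist_force: [0.3, -0.6, -0.5]
opening: 0.0453
```

```bash
python3 st.py; python3 - <<'E'
from h import *
from workcell import bot
p=bot.camera("wrist");cv2.imwrite("pics/w19.png",p["color"][:,:,::-1])
p=bot.camera("scene")
im=p["color"][:,:,::-1].copy()
cv2.imwrite("pics/s19.png",cv2.resize(im[170:290,230:350],(600,600),interpolation=cv2.INTER_CUBIC)[:600])
E
```

```text
t 23.85 r 63.413715665227684 th -176.57446988684413 phi 2.0380989817964004 z 0.2849533774179858 Frad -0.2 Fresist 0.6 Fz -0.5 op 0.04530657640529067 tq [0.07 0.   0.03]
```

View pics/w19.png

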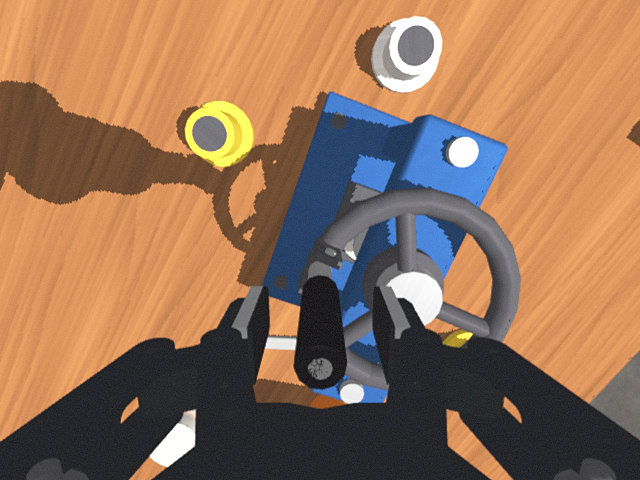

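View pics/s19.png

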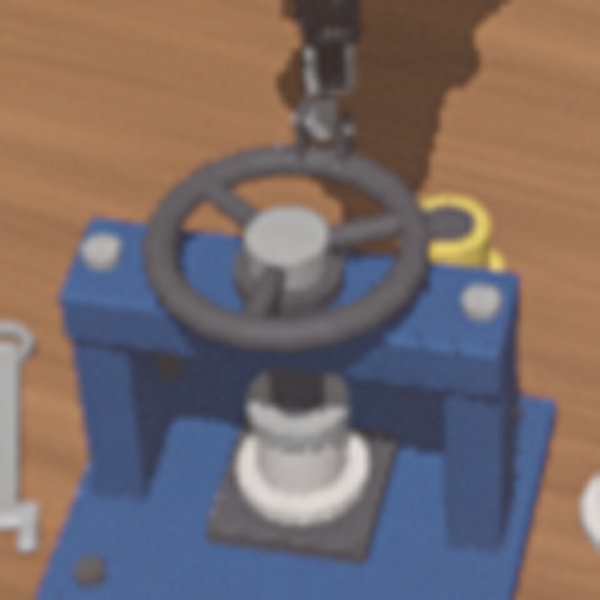

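Call:
{"method": "servo_tool", "body": {
  "motion": [
    [[0,0,-28,0,0,0],[0,0,-32,0,0,0],[0,0,0,0,0,0.15],[0,0,0,0,0,0.15],[0,0,0,0,0,0.15]]
  ]
}}

```text
time: 24.45
ee_pos: [0.489, -0.1339, 0.3456]
tcp_rot: [-180.0, -0.0, 94.0]
wrist_force: [-0.2, 0.5, 0.6]
opening: 0.0453
```

Call:
{"method": "servo_tool", "body": {
  "motion": [
    [[-0.5,-17,0,0,0,0],[0,-16,0,0,0,0],[0,0,0,0,0,0],[0,0,0,0,0,0],[0,0,0,0,0,0]]
  ],
  "gripper": 0,
  "newtons": 30
}}

```text
time: 24.95
ee_pos: [0.4567, -0.137, 0.3454]
tcp_rot: [-180.0, -0.0, 94.4]
wrist_force: [0.2, 0.2, -0.1]
opening: 0.0
```

```bash
python3 st.py; python3 - <<'E'
from h import *
from workcell import bot
p=bot.camera("wrist");cv2.imwrite("pics/w20.png",p["color"][:,:,::-1])
for C in ([.552,-.130],):
  for th in(-175.6,-178):
    th=np.radians(th); pin=np.array(C)+.062*np.array([np.cos(th),np.sin(th)])
    print(pin,proj(p,[*pin,.225]),proj(p,[*pin,.309]),proj(p,[*C,.208]))
E
```

```text
t 24.95 r 95.60338521275087 th -175.79168903864445 phi 2.024436878673762 z 0.34538828835242685 Frad -0.2 Fresist -0.2 Fz -0.1 op 1.590817670742107e-05 tq [ 0.02  0.04 -0.01]
[ 0.49018273 -0.13475658] [367.07193423 239.81864733] [388.81821558 287.3412153 ] [445.78725066 233.6341212 ]
[ 0.49003777 -0.13216377] [367.27897731 236.31541314] [389.21256616 282.39262144] [445.78725066 233.6341212 ]
```

View pics/w20.png

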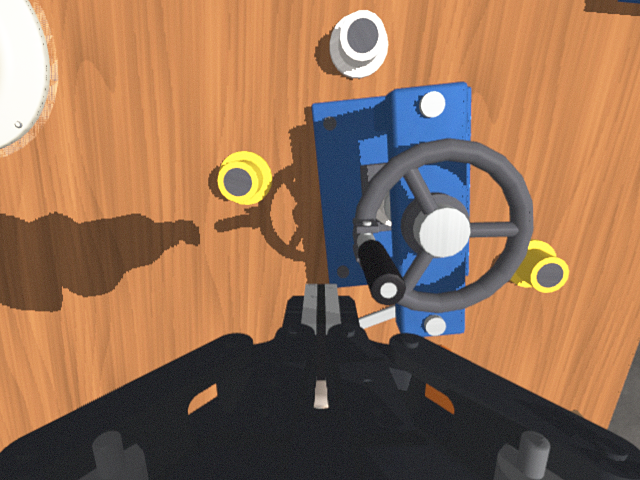

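Call:
{"method": "servo_tool", "body": {
  "motion": [
    [[0,0,22,0,0,0],[0,0,21,0,0,0],[0,6,0,0,0,0],[0,4,0,0,0,0],[0,0,0,0,0,0]]
  ]
}}

```text
time: 25.5
ee_pos: [0.467, -0.1363, 0.3034]
tcp_rot: [180.0, 0.0, 94.4]
wrist_force: [-0.2, 0.9, 0.3]
opening: -0.0001
```

Call:
{"method": "servo_tool", "body": {
  "motion": [
    [[0,3,0,0,0,0],[0,3,0,0,0,0]]
  ]
}}

```text
time: 25.7
ee_pos: [0.4725, -0.1359, 0.3033]
tcp_rot: [179.9, 0.0, 94.4]
wrist_force: [-1.4, 1.1, 0.3]
opening: 0.0001
```

Call:
{"method": "servo_tool", "body": {
  "motion": [
    [[0,3,0,0,0,0],[0,3,0,0,0,0]]
  ]
}}

```text
time: 25.9
ee_pos: [0.4784, -0.1354, 0.3028]
tcp_rot: [180.0, 0.0, 94.4]
wrist_force: [-0.6, 0.3, 1.2]
opening: -0.0003
```

```bash
python3 st.py; python3 - <<'E'
from h import *
from workcell import bot
p=bot.camera("wrist");cv2.imwrite("pics/w21.png",p["color"][:,:,::-1])
E
```

```text
t 25.9 r 73.83259517936791 th -175.82337768369285 phi 2.0249899498653523 z 0.3027875875007332 Frad 0.6 Fresist -0.4 Fz 1.2 op -0.0002672102491586356 tq [ 0.01  0.12 -0.01]
```

View pics/w21.png

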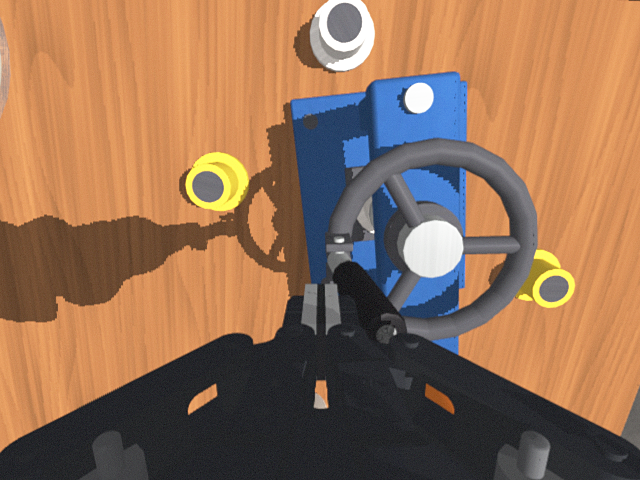

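Call:
{"method": "servo_tool", "body": {
  "motion": [
    [[0,4,0,0,0,0],[0,4,0,0,0,0],[0,4,0,0,0,0]]
  ]
}}

```text
time: 26.25
ee_pos: [0.4903, -0.1344, 0.3025]
tcp_rot: [-180.0, -0.0, 94.4]
wrist_force: [-0.7, 0.1, 0.2]
opening: 0.0002
```

Call:
{"method": "servo_tool", "body": {
  "motion": [
    [[0,4,0,0,0,0],[0,4,0,0,0,0],[0,4,0,0,0,0]]
  ]
}}

```text
time: 26.55
ee_pos: [0.5023, -0.1335, 0.3026]
tcp_rot: [-180.0, -0.0, 94.4]
wrist_force: [-0.5, 0.1, -0.4]
opening: -0.0
```

```bash
python3 st.py; python3 - <<'E'
from h import *
from workcell import bot
p=bot.camera("wrist");cv2.imwrite("pics/w22.png",p["color"][:,:,::-1])
p=bot.camera("scene")
im=p["color"][:,:,::-1].copy()
cv2.imwrite("pics/s22.png",cv2.resize(im[150:270,230:350],(600,600),interpolation=cv2.INTER_CUBIC)[:600])
E
```

```text
t 26.55 r 49.78514450722943 th -175.94858736094258 phi 2.0271752709887196 z 0.3025735432332084 Frad 0.4 Fresist -0.2 Fz -0.4 op -4.103722210758069e-05 tq [ 0.04  0.11 -0.03]
```

View pics/w22.png

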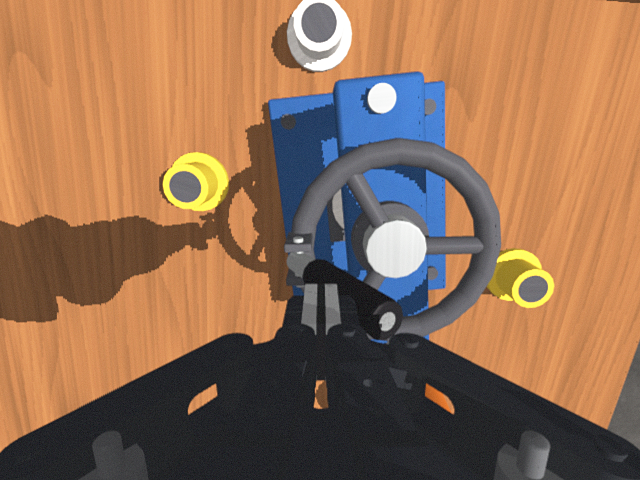

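View pics/s22.png

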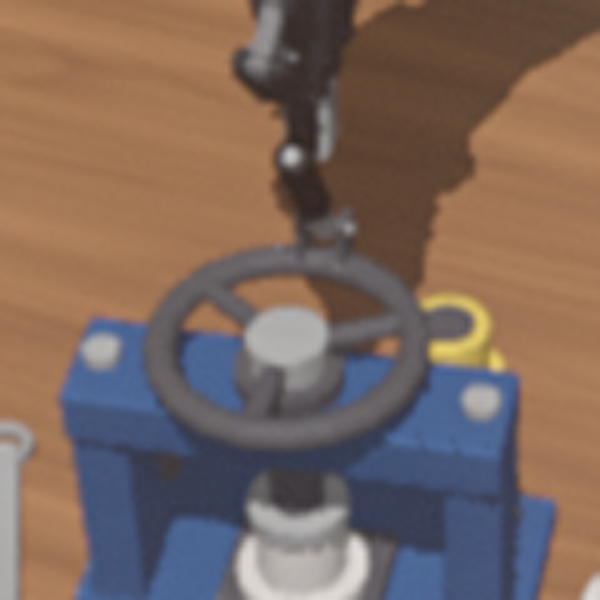

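Call:
{"method": "servo_tool", "body": {
  "motion": [
    [[0,5.6,2.1,0,0,0],[0,5.2,2.8,0,0,0],[0,4.6,3,0,0,0],[0,4.3,3.2,0,0,0]]
  ]
}}

```text
time: 27.05
ee_pos: [0.5221, -0.132, 0.2911]
tcp_rot: [-180.0, -0.0, 94.4]
wrist_force: [-0.2, 0.0, 1.3]
opening: -0.0
```

Call:
{"method": "servo_tool", "body": {
  "motion": [
    [[0,4,3.7,0,0,0],[0,3.6,3.9,0,0,0],[0,3.2,4.4,0,0,0],[0,3,4.5,0,0,0]]
  ]
}}

```text
time: 27.45
ee_pos: [0.5357, -0.131, 0.2746]
tcp_rot: [180.0, -0.0, 94.4]
wrist_force: [1.0, 0.4, -0.1]
opening: -0.0001
```

```bash
python3 st.py; python3 - <<'E'
from h import *
from workcell import bot
p=bot.camera("wrist");cv2.imwrite("pics/w23.png",p["color"][:,:,::-1])
p=bot.camera("scene")
im=p["color"][:,:,::-1].copy()
cv2.imwrite("pics/s23.png",cv2.resize(im[150:270,230:350],(600,600),interpolation=cv2.INTER_CUBIC)[:600])
E
```

```text
t 27.45 r 16.360304436377014 th -176.57400223139385 phi 2.038090819669028 z 0.2745700714868181 Frad -1.0 Fresist -0.3 Fz -0.1 op -9.947159517437957e-05 tq [ 0.05 -0.01  0.  ]
```

View pics/w23.png

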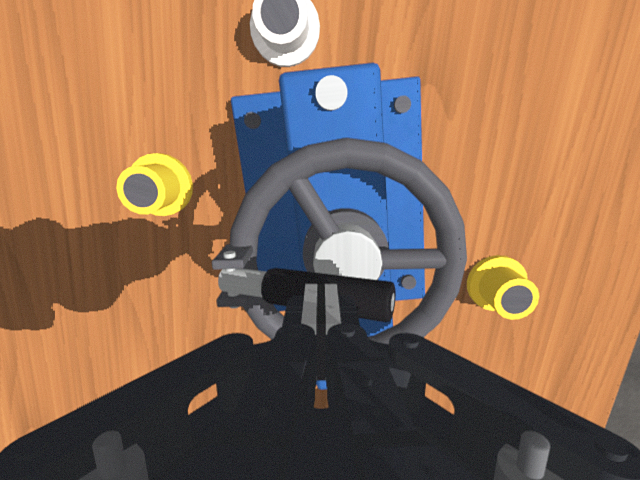

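View pics/s23.png

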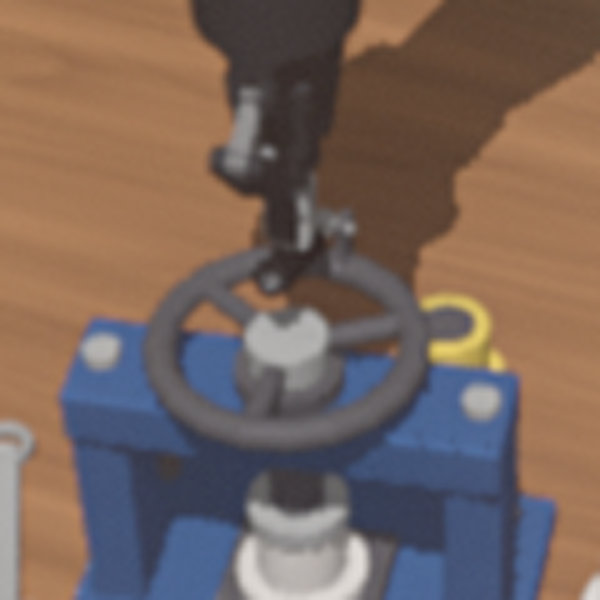

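Call:
{"method": "servo_tool", "body": {
  "motion": [
    [[0,2.5,4.5,0,0,0],[0,2.1,4.5,0,0,0],[0,1.5,4.5,0,0,0]]
  ]
}}

```text
time: 27.85
ee_pos: [0.5416, -0.1305, 0.2611]
tcp_rot: [-180.0, -0.0, 94.4]
wrist_force: [-0.0, 1.3, 0.2]
opening: 0.0003
```

Call:
{"method": "servo_tool", "body": {
  "motion": [
    [[0,0.5,3,0,0,0],[0,0,2,0,0,0]]
  ]
}}

```text
time: 28.05
ee_pos: [0.542, -0.1305, 0.2561]
tcp_rot: [-180.0, -0.0, 94.4]
wrist_force: [0.6, -1.1, 1.3]
opening: 0.0
```

Call:
{"method": "servo_tool", "body": {
  "motion": [
    [[0,0,1.5,0,0,0],[0,0,0,0,0,0]]
  ]
}}

```text
time: 28.25
ee_pos: [0.5419, -0.1305, 0.2549]
tcp_rot: [-180.0, -0.0, 94.4]
wrist_force: [-1.0, 0.3, -0.5]
opening: 0.0001
```

```bash
python3 st.py
```

```text
t 28.25 r 10.1226920069005 th -177.24656818827108 phi 2.049829310053362 z 0.2548758381609853 Frad 1.0 Fresist -0.3 Fz -0.5 op 0.00013056113223390532 tq [0.   0.03 0.06]
```

Call:
{"method": "servo_tool", "body": {
  "motion": [
    [[0,0,1.5,0,0,0],[0,0,0,0,0,0]]
  ]
}}

```text
time: 28.45
ee_pos: [0.542, -0.1305, 0.2535]
tcp_rot: [180.0, 0.0, 94.4]
wrist_force: [-0.3, -0.2, 0.8]
opening: 0.0003
```

Call:
{"method": "servo_tool", "body": {
  "motion": [
    [[0,0,1,0,0,0],[0,0,0,0,0,0]]
  ]
}}

```text
time: 28.65
ee_pos: [0.542, -0.1305, 0.2528]
tcp_rot: [180.0, 0.0, 94.4]
wrist_force: [-0.0, 0.3, 2.0]
opening: -0.0005
```

Call:
{"method": "servo_tool", "body": {
  "motion": [
    [[0,0,1,0,0,0],[0,0,0,0,0,0]]
  ]
}}

```text
time: 28.85
ee_pos: [0.5421, -0.1305, 0.2523]
tcp_rot: [179.9, 0.0, 94.4]
wrist_force: [0.2, 0.1, 6.5]
opening: -0.0003
```

Call:
{"method": "servo_tool", "body": {
  "motion": [
    [[0,0,1,0,0,0],[0,0,0,0,0,0]]
  ]
}}

```text
time: 29.05
ee_pos: [0.5422, -0.1306, 0.2519]
tcp_rot: [179.9, 0.0, 94.4]
wrist_force: [-1.3, 0.7, 9.8]
opening: 0.0003
```

```bash
python3 st.py; python3 - <<'E'
from h import *
from workcell import bot
p=bot.camera("wrist");cv2.imwrite("pics/w24.png",p["color"][:,:,::-1])
p=bot.camera("scene")
im=p["color"][:,:,::-1].copy()
cv2.imwrite("pics/s24.png",cv2.resize(im[150:270,230:350],(600,600),interpolation=cv2.INTER_CUBIC)[:600])
E
```

```text
t 29.05 r 9.852136289360308 th -176.78758621554533 phi 2.041818563421999 z 0.2519313746302524 Frad 1.2 Fresist -0.7 Fz 9.8 op 0.0002969444510597858 tq [0.02 0.24 0.02]
```

View pics/w24.png

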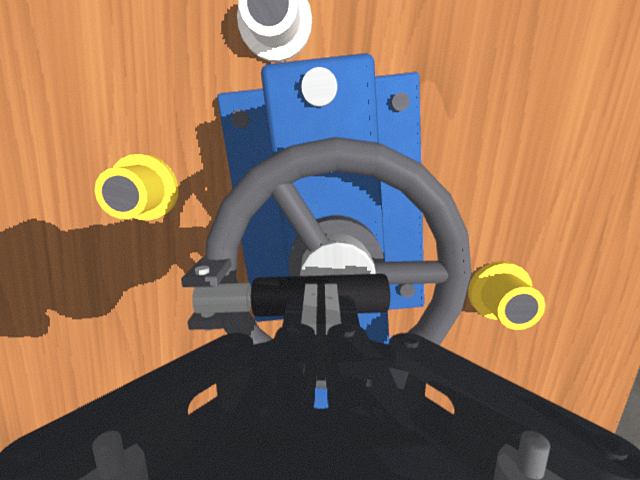

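View pics/s24.png

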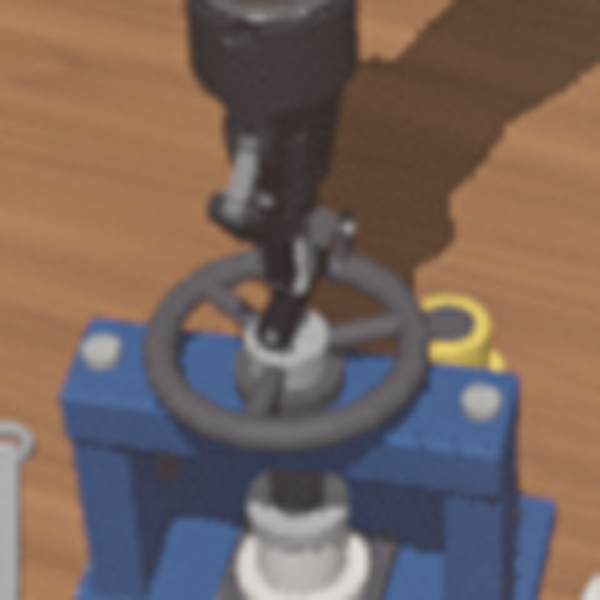

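Call:
{"method": "servo_tool", "body": {
  "motion": [
    [[0,0,-20,0,0,0],[0,0,-40,0,0,0],[0,0,-45,0,0,0],[0,0,-45,0,0,0],[0,0,0,0,0,0]]
  ]
}}

```text
time: 29.65
ee_pos: [0.5423, -0.1306, 0.4072]
tcp_rot: [179.5, 0.2, 94.4]
wrist_force: [-0.3, -0.6, 0.3]
opening: 0.0003
```

```bash
python3 st.py; python3 - <<'E'
from h import *
from workcell import bot
p=bot.camera("wrist");cv2.imwrite("pics/w25.png",p["color"][:,:,::-1])
C=[.552,-.130]
for th in(-175.6,-178,-173):
    t=np.radians(th);u=np.array([np.cos(t),np.sin(t),0]);c=np.array([*C,.225]); print(th,proj(p,c+.062*u),proj(p,c-.022*u))
p=bot.camera("scene")
im=p["color"][:,:,::-1].copy()
cv2.imwrite("pics/s25.png",cv2.resize(im[170:290,230:350],(600,600),interpolation=cv2.INTER_CUBIC)[:600])
E
```

```text
t 29.65 r 9.682807127055753 th -176.2896611204676 phi 2.0331281310845863 z 0.40721601446434824 Frad 0.4 Fresist 0.6 Fz 0.3 op 0.00030145001984731935 tq [-0.01  0.04 -0.01]
-175.6 [258.65227011 219.80425547] [354.04002887 219.56116744]
-178 [258.56912019 216.9168023 ] [353.99114962 220.58013853]
-173 [258.8812895  222.91673202] [354.04369376 218.4555741 ]
```

View pics/w25.png

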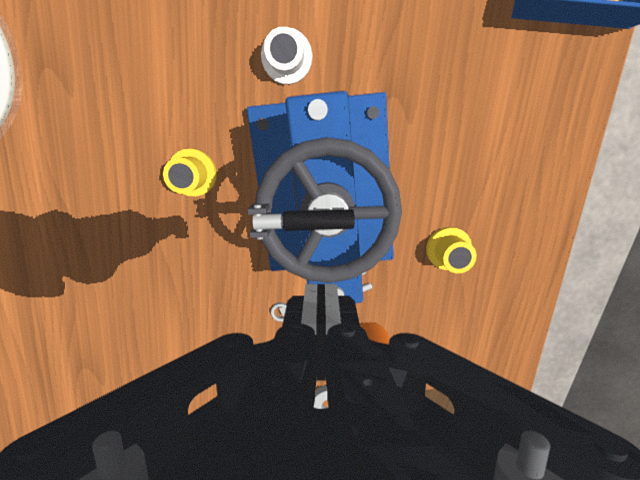

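View pics/s25.png

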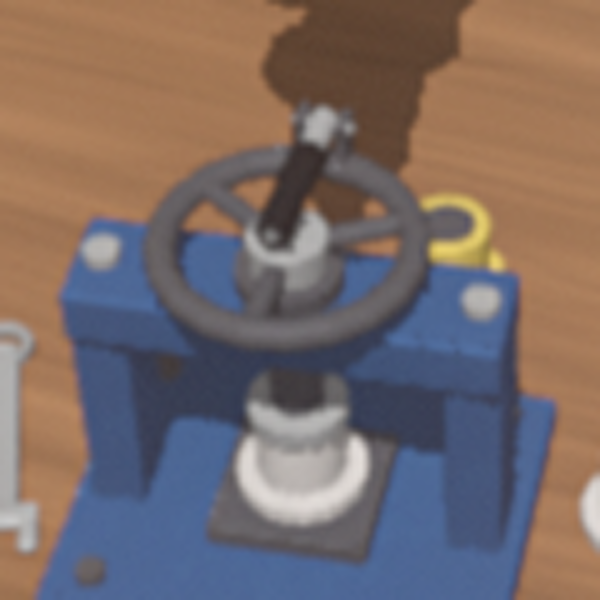

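```bash
python3 - <<'E'
import cv2,numpy as np
a=cv2.imread("pics/s19.png").astype(float);b=cv2.imread("pics/s25.png").astype(float)
for n,(x0,y0,x1,y1) in dict(spokeL=(185,170,255,230),spokeR=(325,205,420,260),spokeF=(235,265,290,325),ram=(240,360,360,470)).items():
    A=cv2.cvtColor(a[y0:y1,x0:x1].astype(np.uint8),6).astype(np.float32);B=cv2.cvtColor(b[y0:y1,x0:x1].astype(np.uint8),6).astype(np.float32)
    print(n,cv2.phaseCorrelate(A,B,cv2.createHanningWindow(A.shape[::-1],cv2.CV_32F)),np.abs(A-B).mean())
E
```

```text
spokeL ((0.21843391023417524, -0.058863308299596184), 0.7381256990962558) 1.4588095
spokeR ((-0.2411163173282489, -5.3482063860237545), 0.2612790111452341) 13.016651
spokeF ((-0.06012139502146141, 0.23996252487084746), 0.5987518692016601) 0.99545455
ram ((0.059574442046809395, 0.006552279227861391), 0.843693060874939) 1.1097727
```

```bash
python3 -c "
from workcell import bot
print(bot.job_done())"
```

```text
the job is handed in; nothing more can be done
None
```

The housing is clamped under the ram and the crank handle is folded back down. I handed the job in with about 30 s on the clock; no verdict came back.

- **Handle up:** My first light grip slipped at about 80°. I regripped and pushed until the handle met its stop with about 15 N. The camera put it at roughly 87–88°, which I took as calibration error, since the stop was clearly felt.
- **Cranking:** I turned the wheel clockwise about 8.3 rad, going in small steps of up to about 6 mm near contact. The held push rose from about 2.7 N to 7.8 N on contact and settled at 6.6 N, inside the 5 to 9 N wanted.
- **Handle down:** I pushed it over with the closed fingers, straight toward the wheel's axis, then pressed it onto its lower stop with about 10 N. The sideways force on the wheel stayed at about 1 N or less.

**Last checks:**
- The picture taken before folding and the one after agree at the ram and at two of the wheel's spokes, to well under 2° of wheel turn.
- The third spoke could not be compared, apparently because the folded handle changed the picture there.
- The handle lies level across the wheel, and its direction matches the wheel angle at clamping.
- The arm ended clear above the press.
- The arm touched none of the other things on the bench, and I saw none of them moved in the last pictures. I made no separate check of each one's position.

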